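# Hang the mate canister up for the night

### The job

Close the mate station for the night: flip the night hook on the side of the cubby fully down, then take the closed grey canister off the service hook, where it hangs cap-down, and lay it on the cork mat and let go to change your grip. Hang it cap-up by the loop on its cap on the night hook, let go so that it hangs still, and last of all fold the emptied service hook flat against the tea cupboard. Do not drop the canister, and leave the gourds and everything else that stands about where it is.

Things in the scene. Friction and masses are not known exactly. Their poses are not given: they have to be found in the camera images.
- service_hook (a joint): Hinge of the flip-down hook on the tea cupboard's inner face (service hook). 0 rad = folded flat (arm upright along the face, head on top), 1.48 = fully down at its stop, arm standing out 5 degrees above level. Friction hinge: stays where left; about 1 N at the head moves it. Arm: steel flat bar 9 mm wide, 8 mm thick, ending in a black ball head 18 mm across, centred 72 mm from the hinge axis.
- night_hook (a joint): Hinge of the identical flip-down hook on the cubby's inner face (night hook), folded or nearly so at the start. Same values, sizes and friction as the service hook. On both, a pinched ball head turns in the fingers and creeps up to 10 mm in the grip while the arm swings, so the arm lags: check the joint value at the end of the swing.
- service_hook_hinge (a point): Point on the service hook's hinge axis, 225 mm above the counter, 20 mm off the tea cupboard's hook face. Axes are the cupboard's and do not turn with the hook: z up, x along the hinge axis, -y out of the face (the open arm points along -y). The cupboard: walnut, 285 mm high; block x -40 to +160 mm, y +20 to +160 mm from here. At the left (+y).
- night_hook_hinge (a point): The same point of the night hook. Axes are the cubby's: z up, x along the hinge axis, here +y out of the face (the open arm points along +y). The cubby: walnut, 285 mm high, small swing door to the robot; block x -40 to +160 mm, y -20 to -160 mm from here. At the right (-y).
- service_hook_head (a point): Centre of the ball head of the service hook; moves with the arm. Folded, it stands 20 mm off the face and 297 mm above the counter, just over the cupboard's top; open, 92 mm off the face.
- night_hook_head (a point): Centre of the ball head of the night hook; moves with the arm. Same distances as the service hook's.
- service_hook_seat (a point): Point on the service hook's arm where a loop rests: on the arm's upper side when open, 50 mm from the hinge axis, 22 mm short of the head's centre. Turns with the arm: its z axis points along the arm to the head.
- night_hook_seat (a point): The same point of the night hook (70 mm off the face, 233 mm above the counter when fully open). Turns with the arm: z along the arm to the head, x along the hinge axis; -y is the arm's upper side when open.
- canister: Matte grey closed canister, about 0.3 kg: eight-sided body 50 mm across flats (flats face its x and y), 56 mm high, then a round dark twist cap 50 mm across up to 78 mm; a tall steel wire loop at either end, overall length 200 mm. Origin: centre of the foot's underside; z points from foot to cap. At the start it hangs cap-down by the foot loop on the service hook, its x along that hinge axis.
- canister_mid (a point): Middle of the canister, on its axis 39 mm from the foot; canister's axes.
- cap_loop (a point): Middle of the inner side of the cap loop's cross wire: the point that rests on the hook, 134 mm from the foot along z (56 mm beyond the cap). The rigid loop is of 5 mm wire, 37 mm wide inside (along the canister's x) and 56 mm clear inside, in the canister's x-z plane: a hook passes through it along the canister's y. Canister's axes.
- foot_loop (a point): The same point of the identical loop under the foot, 56 mm beyond the foot (canister z = -56 mm). Canister's axes.
- cork_mat: Cork mat fixed on the counter, 160 mm (its x) by 260 mm (its y), 5 mm thick, clear at the start; origin at the centre of its underside.
- gourd_1: bystander, mid-brown calabash gourd with a steel collar, 80 mm wide, 88 mm high, standing on the walnut shelf along the back (shelf top 120 mm up); origin at the centre of its foot.
- gourd_2: bystander, pale calabash gourd with a brass collar, 80 mm wide, 88 mm high, standing on the walnut shelf along the back (shelf top 120 mm up); origin at the centre of its foot.
- gourd_3: bystander, dark calabash gourd with an aluminium collar, 80 mm wide, 88 mm high, standing on the walnut shelf along the back (shelf top 120 mm up); origin at the centre of its foot.
- bombilla: bystander, steel bombilla (drinking straw) 190 mm long, lying along y at the front of the shelf; origin near its middle.
- sugar_jar: bystander, amber jar 68 mm wide, 95 mm high, on the counter at the right in front of the shelf; origin at the centre of its foot.
- tumbler: bystander, steel tumbler 72 mm wide, 85 mm high, on the counter at the left in front of the shelf; origin at the centre of its foot.
- spare_lid: bystander, grey spare lid with a knob, 66 mm wide, 24 mm high, on the counter near the robot, left; origin at the centre of its foot.
Not all that is in view belongs to the job. What is meant by the canister is not blue, and is the smaller of those in its own colour.

How it is judged:
On the way, in this order (a step that is already met when the one before it is completed fails the run):
1. the night hook is flipped fully down while the canister still hangs on the service hook (value of joint night_hook above 1.4 rad and distance between foot_loop and service_hook_seat below 0.035 m and contact force between canister and the fingers below 0.1 N), for 0.2 s.
2. the canister lies on the cork mat, let go (angle between canister's own z axis and vertical between 1.3708 and 1.7708 rad and height (world z) of canister_mid below 0.045 m and horizontal distance between canister_mid and cork_mat below 0.1 m and contact force between canister and the fingers below 0.1 N and linear speed of canister below 0.03 m/s), for 0.2 s.
3. the canister hangs cap-up by its cap loop on the night hook, let go and still, the service hook not yet folded (z of cap_loop in the frame of night_hook_seat between -0.04 and 0.017 m and x of cap_loop in the frame of night_hook_seat between -0.018 and 0.018 m and y of cap_loop in the frame of night_hook_seat between -0.008 and 0.008 m and angle between canister's own z axis and vertical below 0.25 rad and contact force between canister and the fingers below 0.1 N and value of joint night_hook above 1.4 rad and linear speed of canister below 0.05 m/s and angular speed of canister below 0.5 rad/s and value of joint service_hook above 0.5 rad), for 0.2 s.
4. the emptied service hook is folded flat (value of joint service_hook below 0.15 rad), for 0.2 s.
At the end, for the whole second after the job is handed in: The canister hangs still from the night hook by its cap loop: cap up within 0.25 rad, the loop's cross wire on the arm between hinge and head (18 mm sideways, 8 mm off its upper side at most), night hook beyond 1.4 rad; service hook folded below 0.15 rad (z of cap_loop in the frame of night_hook_seat between -0.04 and 0.017 m and x of cap_loop in the frame of night_hook_seat between -0.018 and 0.018 m and y of cap_loop in the frame of night_hook_seat between -0.008 and 0.008 m and angle between canister's own z axis and vertical below 0.25 rad and contact force between canister and the fingers below 0.1 N and value of joint night_hook above 1.4 rad and linear speed of canister below 0.05 m/s and angular speed of canister below 0.5 rad/s and value of joint service_hook below 0.15 rad); the robot touches nothing.
It fails at once if a bystander is shifted by more than 25 mm (gourds, jar, tumbler, lid, bombilla) (distance of any of gourd_1, gourd_2, gourd_3, sugar_jar, tumbler, spare_lid, bombilla from where it was at the start of the episode above 0.025 m).
It fails at once if a standing bystander is tipped by more than 0.35 rad (angle between any of gourd_1, gourd_2, gourd_3, sugar_jar, tumbler, spare_lid's own z axis and vertical above 0.35 rad).
It fails at once if the canister is dropped or flung (faster than 1.4 m/s) (linear speed of canister above 1.4 m/s).
It also fails if it takes over 72 s, if anything falls off the work surface, if the arm or the gripper's body presses on something with over 40 N, if the wrist force passes 120 N, or if a joint passes its speed limit or range.

### The arm

A 6-joint arm with a two-finger parallel gripper is mounted at the origin on the work surface. World frame = base frame: x ahead of the robot, y to its left, z up, the work surface at z = 0. Lengths are in m, angles in rad, forces in N, time in s.
With the tool pointing down it reaches from about 0.35 to 0.85 m from the base axis. Payload 8.1 kg.
Tool frame: the origin (TCP) lies at the centre of the arm's flange, where the gripper is bolted on; the fingertips stand 186 mm ahead of it and the grasp point (between the pads) lies 167 mm ahead of it (robot.grasp_offset is the distance from the TCP to the grasp point, in m); z points along the fingers, y is the line along which they close (so a half turn about z gives the same grasp; the last joint's range is limited). The gripper opens to 93 mm and grips with 3 to 60 N. Pads are 15 mm wide; open, the fingers measure 128 mm over their backs; the gripper's body (75 mm by 188 mm) begins 65 mm behind the grasp point.
Start: joints at [-1.276, 0.13, 1.488, -0, 1.523, -0.085], TCP at [0.222, -0.557, 0.405] pointing down, gripper open.
Joint ranges: [-2.96, 2.96], [-0.89, 2.26], [0.02, 2.5], [-1.34, 4.48], [0, 2.73], [-2.66, 2.66]. Speed limits (rad/s): [2.39, 2.39, 2.79, 3.14, 3.14, 3.14].

### API

Orientations are given as a rotation vector (axis times angle).
In Python, from plant import robot gives the robot as it stands.
- The arm moves only by the tool drive_tool, never from a script. Its argument "moves" is one flat list of numbers, 7 for each row, row after row: the finger opening in mm, from 0 to 93, then the shift along the tool's x, y, z in mm, then the turn, a rotation vector about the tool's x, y, z in degrees. A call has 1 to 8 rows; each row shifts and turns the commanded pose from where the row before left it, along the tool's axes as they then stand; what a row does not reach is not made up. A row lasts 1/10 s, in which the tool goes at most 50 mm and 8.59 degrees, less where a joint would pass 70% of its speed; a pose out of reach is approached as far as the arm can. A call is refused whole if a number of a shift passes 50 or a number of a turn 8.59, either way. A call with a gripper value outside its range is refused whole. The fingers move at their own pace and stop on an object; "grip_force" is the grip in N (left out, the last holds). Time passes only in rows, so rows that do not move let the fingers close. It gives the time, the measured TCP pose, the force, the opening and the grip force at its end, in the units of the state.
- robot.read_state(): the state, without advancing time (a new reading comes with each control period).
- robot.read_camera(name): name is "scene" or "top"; returns a dict with "color" (480x640x3 uint8, red, green, blue), "depth" (480x640 float32, m along the optical axis (not along the pixel's ray), 0 where there is no reading), "mtx" (3x3 intrinsics, pixels), "dist_coeffs" ([k1, k2, p1, p2, k3] as OpenCV has them; the pictures are not rectified), "R" (3x3) and "t" (3): a world point X has camera coordinates R X + t. Camera axes: x right, y down, z forward; pixel columns grow to the right and rows downward; lengths in m; the calibration is good to about 2 mm. A picture is of the moment at which its call begins.
- robot.close_job(): hands the job in; it is judged then, once.
The state is a dict: "t": time; "q": joint angles; "dq": joint speeds; "joint_torque": joint torques, N m; "tool_pos": TCP position; "orientation": TCP orientation; "force": force on the tool from outside, world axes, zero at the start; "wrist_torque": the same for the moment, N m; "opening": finger opening in m; "gripper_force": force on a finger pad.
Only numpy, scipy, OpenCV 4.12 (cv2) and the standard library are available. Lean on these libraries where they do the work, as an engineer would, in place of code of your own. Each camera call takes 0.05 s, during which the arm holds its last target. There are 200 camera calls.

## Working session

There is one attempt and no reset: what is moved stays moved. The work goes in short steps, Python scripts to look and compute and a tool call to move; the robot and the scene stay as the last step left them, time stands still between calls to the robot, and variables do not carry over. Pictures are saved under pics/ and viewed, at most 10 in all, crops included, and the job is handed in when it is done.

Besides the shell and the picture viewer there is one more tool, called after "Emit:" as name(argument=value, ...) on one line, values as JSON. drive_tool: Moves the arm, as the interface text tells. Its arguments: {"type":"object","properties":{"moves":{"type":"array","items":{"type":"number"}},"grip_force":{"type":"number"}},"required":["moves"]}

```bash
ls; mkdir -p pics
cat > h.py <<'E'
import numpy as np, cv2
from plant import robot
from scipy.spatial.transform import Rotation as Ro
def cam(n,save=None):
    c=robot.read_camera(n)
    if save: cv2.imwrite('pics/'+save,c['color'][:,:,::-1])
    return c
def pts(c):
    v,u=np.mgrid[0:480,0:640]
    uv=np.stack([u,v],-1).reshape(-1,1,2).astype(float)
    n=cv2.undistortPoints(uv,c['mtx'],c['dist_coeffs']).reshape(480,640,2)
    z=c['depth'].astype(float)
    P=np.dstack([n*z[...,None],z])
    W=(P-c['t'])@c['R']
    W[z==0]=np.nan
    return W
def proj(c,X):
    return cv2.projectPoints(np.atleast_2d(np.array(X,float)),cv2.Rodrigues(c['R'])[0],c['t'],c['mtx'],c['dist_coeffs'])[0].reshape(-1,2)
def st():
    s=robot.read_state(); R=Ro.from_rotvec(s['orientation']).as_matrix()
    p=s['tool_pos']; return s,R,p,p+R[:,2]*robot.grasp_offset
E
python3 - <<'E'
from h import *
for n in('scene','top'):
    c=cam(n,n+'0.png'); print(n,-c['R'].T@c['t'],c['R'],c['mtx'])
s,R,p,g=st(); print(s,R,g)
E
```

```text
pics
scene [1.12266517 0.3700398  1.03672548] [[-0.51998661  0.85414067  0.00759219]
 [ 0.66930364  0.41295109 -0.61766012]
 [-0.53070383 -0.31609352 -0.7864085 ]] [[507.76657143   0.         323.56408465]
 [  0.         507.76657143 238.08436396]
 [  0.           0.           1.        ]]
top [0.36343825 0.01383363 1.44835664] [[-0.02921016 -0.99957211  0.0015368 ]
 [-0.98839987  0.02865437 -0.1491463 ]
 [ 0.14903845 -0.00587556 -0.98881395]] [[623.42776946   0.         323.20835757]
 [  0.         623.42776946 237.2737444 ]
 [  0.           0.           1.        ]]
{'t': 0.1, 'q': array([-1.27640491e+00,  1.31090693e-01,  1.48917265e+00, -1.71673008e-05,
        1.52299769e+00, -8.53956173e-02]), 'dq': array([ 0.00037489, -0.00122025, -0.00222645, -0.00059874, -0.00129884,
        0.00051217]), 'joint_torque': array([ 5.95200909e-04, -5.61342931e+01, -4.93096161e+01,  7.69771636e-02,
        2.91563157e-02, -4.62499781e-05]), 'tool_pos': array([ 0.22239375, -0.55704025,  0.40378782]), 'orientation': array([-3.08349249e+00, -5.92677632e-01,  2.99987487e-04]), 'force': array([-0.33824611, -0.51422369, -0.39251943]), 'wrist_torque': array([ 0.02723628,  0.04157528, -0.00586007]), 'gripper_force': 0.0, 'opening': 0.09263574104491093} [[ 9.28743330e-01  3.70723045e-01 -5.00503240e-04]
 [ 3.70723362e-01 -9.28741975e-01  1.59162988e-03]
 [ 1.25215507e-04 -1.66376388e-03 -9.99998608e-01]] [ 0.22231002 -0.55677397  0.23648806]
```

View pics/scene0.png

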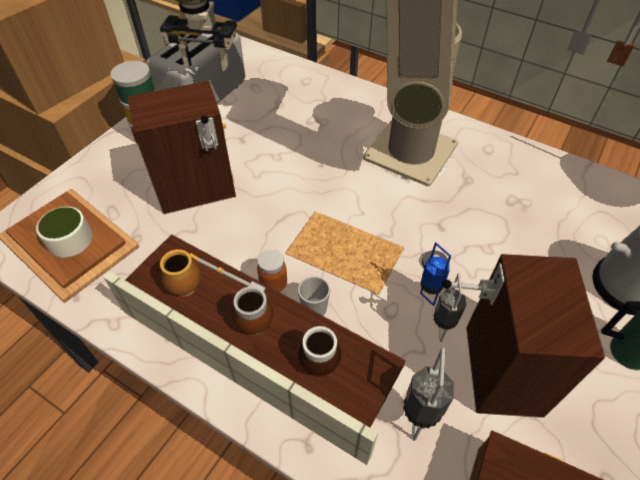

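View pics/top0.png

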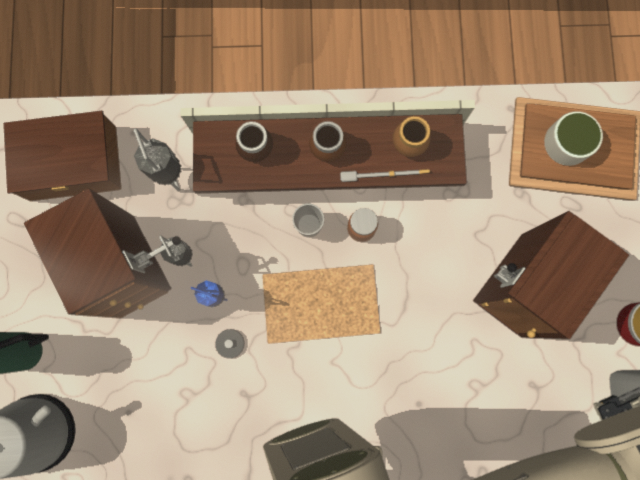

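Candidates: blue canister (scene 435,270), large grey canister (scene 430,395 / top 155,158), and small grey canister hanging on the service hook (scene 450,305 / top 177,250). I choose the last one. Next I measure the cabinets, hooks and mat.

```bash
cat > m.py <<'E'
from h import *
c=cam('top'); W=pts(c); s=cam('scene'); S=pts(s)
for nm,(u0,u1,v0,v1) in dict(serv=(20,175,190,325),night=(465,635,205,345)).items():
    A=W[v0:v1,u0:u1]; m=(abs(A[...,2]-.285)<.008)
    m=cv2.morphologyEx(m.astype(np.uint8),cv2.MORPH_OPEN,np.ones((9,9)))
    P=A[m>0]; r=cv2.minAreaRect(P[:,:2].astype(np.float32)*1000); print(nm,len(P),np.median(P[:,2]),r,cv2.boxPoints(r).round(0).tolist())
hsv=cv2.cvtColor(c['color'],cv2.COLOR_RGB2HSV)
m=((hsv[...,0]>12)&(hsv[...,0]<24)&(hsv[...,1]>100)).astype(np.uint8); m[:255]=0;m[350:]=0;m[:,:250]=0;m[:,390:]=0
P=W[m>0];P=P[abs(P[:,2])<.02];r=cv2.minAreaRect(P[:,:2].astype(np.float32)*1000);print('mat',r,P.mean(0))
# things standing above 0.15 near the hooks
from scipy import ndimage
for n,C,V in(('top',c,W),('scene',s,S)):
    big=cv2.resize(C['color'][150:330,90:260] if n=='top' else C['color'][220:450,390:540],None,fx=2.4,fy=2.4,interpolation=cv2.INTER_CUBIC)
    big2=cv2.resize(C['color'][235:305,460:560] if n=='top' else C['color'][85:175,150:260],None,fx=3.4,fy=3.4,interpolation=cv2.INTER_CUBIC)
    h=max(big.shape[0],big2.shape[0]); pad=lambda b:np.pad(b,((0,h-b.shape[0]),(0,0),(0,0)))
    cv2.imwrite(f'pics/crop_{n}.png',np.hstack([pad(big),pad(big2)])[:,:,::-1])
E
python3 m.py
```

```text
serv 7664 0.2845565351648951 ((528.6893310546875, 466.3189697265625), (201.28790283203125, 145.0696258544922), 27.813453674316406) [[406.0, 484.0], [474.0, 355.0], [652.0, 449.0], [584.0, 577.0]]
night 7601 0.2852220894658564 ((457.9685974121094, -450.1813659667969), (144.4562530517578, 201.45751953125), 50.85523986816406) [[334.0, -443.0], [490.0, -570.0], [582.0, -458.0], [425.0, -331.0]]
mat ((427.84637451171875, 15.749916076660156), (157.338134765625, 257.71600341796875), 3.525071859359741) [0.42712416 0.01556855 0.00486964]
```

View pics/crop_top.png

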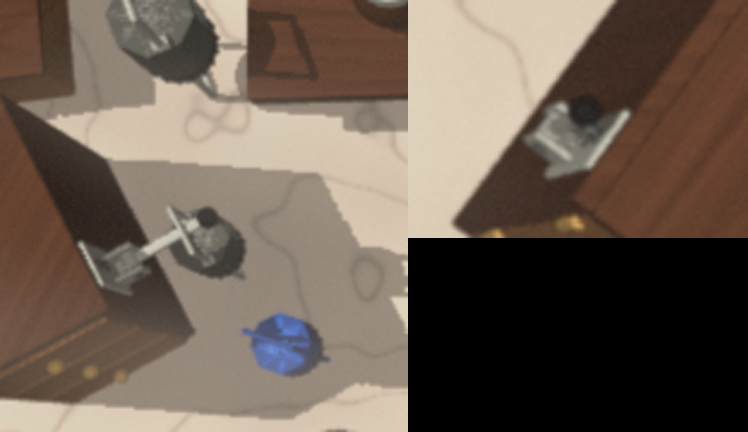

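View pics/crop_scene.png

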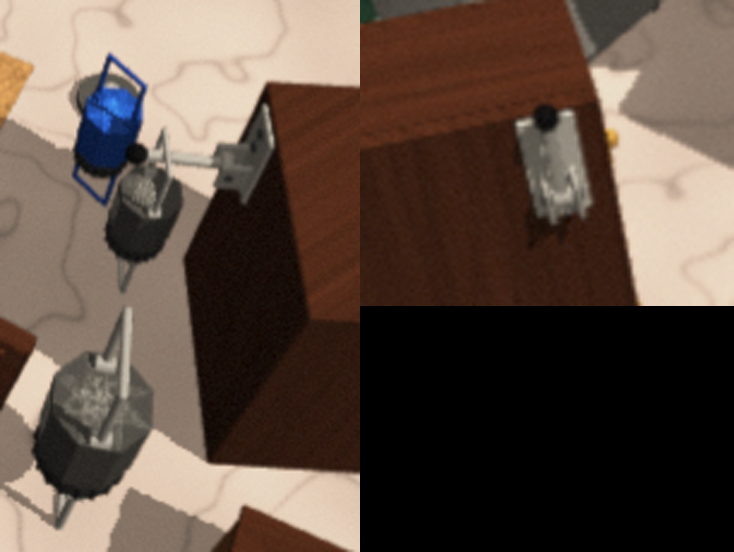

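```bash
cat > g.py <<'E'
import numpy as np
def frame(b,x): x=np.array(x)/np.linalg.norm(x); return np.array(b),x
# service: axes
a=np.deg2rad(27.8); SX=np.array([np.cos(a),np.sin(a),0]); SY=np.array([-SX[1],SX[0],0]); 
SH=np.array([.474,.355,.225])+.04*SX-.02*SY
b=np.deg2rad(50.86-90); NX=np.array([np.cos(b),np.sin(b),0]); NY=np.array([-NX[1],NX[0],0])
NH=np.array([.425,-.331,.225])+.04*NX+.02*NY
def head(H,out,q,r=.072): q=q-1.48+1.48; th=q; return H+r*(np.array([0,0,1])*np.cos(th)+out*np.sin(th))
E
python3 - <<'E'
from h import *; from g import *
c=cam('top');s=cam('scene')
print(SH,NH)
for n,C in(('top',c),('scene',s)):
    print(n,'S hinge,head',proj(C,[SH,head(SH,-SY,1.48)]).round(1).tolist(),'N hinge, head q=0,.1,.2',proj(C,[NH,head(NH,NY,0),head(NH,NY,.1),head(NH,NY,.2)]).round(1).tolist())
for C in(c,s):
    W=pts(C)
    for nm,X,lo in(('S',head(SH,-SY,1.48),.1),('N',head(NH,NY,0),.288)):
        m=(np.linalg.norm(W[...,:2]-X[:2],axis=-1)<(.06 if nm=='S' else .05))&(W[...,2]>lo)
        if nm=='N':
            P=W[m]; print(nm,len(P),P.mean(0).round(4),P.min(0).round(3),P.max(0).round(3))
            L=(P-NH)@np.c_[NX,NY,[0,0,1]]; print('local',L.mean(0).round(4),L.min(0).round(3),L.max(0).round(3))
        else:
            P=W[m]; L=(P-SH)@np.c_[SX,SY,[0,0,1]]
            for z0 in np.arange(-.14,.1,.02):
                k=(L[:,2]>z0)&(L[:,2]<z0+.02)&(L[:,1]<-.005)
                if k.sum()>3: print('S z%.2f'%z0,k.sum(),L[k].min(0).round(3),L[k].max(0).round(3))
E
```

```text
[0.51871097 0.35596385 0.225     ] [ 0.46864859 -0.34073658  0.225     ]
top S hinge,head [[146.8, 256.9], [178.3, 238.8]] N hinge, head q=0,.1,.2 [[500.6, 272.0], [511.6, 268.3], [508.4, 266.0], [505.1, 263.7]]
scene S hinge,head [[479.3, 286.1], [442.0, 282.2]] N hinge, head q=0,.1,.2 [[209.1, 141.8], [203.8, 117.5], [204.4, 119.6], [205.1, 121.9]]
S z-0.14 8 [-0.026 -0.068 -0.125] [ 0.001 -0.037 -0.12 ]
S z-0.12 48 [-0.028 -0.069 -0.12 ] [ 0.008 -0.023 -0.101]
S z-0.10 52 [-0.026 -0.069 -0.1  ] [ 0.009 -0.021 -0.08 ]
S z-0.08 58 [-0.027 -0.07  -0.08 ] [ 0.009 -0.021 -0.06 ]
S z-0.06 350 [-0.027 -0.069 -0.06 ] [ 0.024 -0.019 -0.04 ]
S z-0.04 16 [-0.024 -0.046 -0.04 ] [ 0.021 -0.042 -0.021]
S z-0.02 11 [-0.024 -0.046 -0.019] [ 0.022 -0.043 -0.001]
S z0.00 227 [-0.024 -0.076  0.   ] [ 0.022 -0.012  0.018]
N 122 [ 0.4616 -0.3505  0.2975] [ 0.42  -0.39   0.288] [ 0.479 -0.332  0.309]
local [ 0.0007 -0.012   0.0725] [-0.036 -0.049  0.063] [0.033 0.009 0.084]
S z-0.14 20 [-0.002 -0.066 -0.125] [ 0.028 -0.02  -0.12 ]
S z-0.12 129 [-0.007 -0.066 -0.12 ] [ 0.029 -0.016 -0.1  ]
S z-0.10 137 [-0.004 -0.066 -0.1  ] [ 0.029 -0.016 -0.08 ]
S z-0.08 144 [-0.004 -0.067 -0.08 ] [ 0.029 -0.015 -0.06 ]
S z-0.06 488 [-0.022 -0.066 -0.06 ] [ 0.028 -0.015 -0.04 ]
S z-0.04 21 [-0.018 -0.043 -0.04 ] [ 0.027 -0.038 -0.021]
S z-0.02 29 [-0.018 -0.043 -0.017] [ 0.028 -0.022 -0.   ]
S z0.00 243 [-0.019 -0.072  0.   ] [ 0.028 -0.013  0.017]
N 52 [ 0.4755 -0.334   0.2992] [ 0.465 -0.344  0.289] [ 0.483 -0.328  0.306]
local [0.0011 0.0095 0.0742] [-0.007  0.001  0.064] [0.01  0.017 0.081]
```

Run:
```python
from h import *
print([a for a in dir(robot) if not a.startswith('__')]); print(robot.grasp_offset)
```

```text
['IKError', 'close_job', 'grasp_offset', 'read_camera', 'read_state']
0.1673
```

Emit:
drive_tool(moves=[0,0,0,-40,0,0,0,0,40,30,-40,0,0,0,0,40,40,0,0,0,0,0,40,40,0,0,0,0])

```text
t: 0.7
tool_pos: [0.3532, -0.6075, 0.4787]
orientation: [3.081, 0.59, 0.002]
force: [0.2, -1.7, 0.4]
opening: 0.0656
gripper_force: 0.0
```

```bash
cat >> h.py <<'E'
import json
def log():
    s=robot.read_state(); open('log.jsonl','a').write(json.dumps([list(map(float,s['q'])),list(map(float,s['tool_pos'])),list(map(float,s['orientation']))])+'\n')
def goal(x,z):
    x=np.array(x,float);z=np.array(z,float);z/=np.linalg.norm(z);x-=z*(x@z);x/=np.linalg.norm(x)
    return np.c_[x,np.cross(z,x),z]
def delta(g,Rg,off=robot.grasp_offset):
    "shift (mm, tool axes now) and turn (deg) to bring point `off` ahead of TCP to g with orientation Rg"
    s,R,p,_=st(); log()
    t=np.array(g)-Rg[:,2]*off
    print('t',round(s['t'],2),'shift',(R.T@(t-p)*1000).round(1),'turn',np.rad2deg(Ro.from_matrix(R.T@Rg).as_rotvec()).round(1),'F',s['force'].round(1),'q',s['q'].round(2))
E
python3 - <<'E'
from h import *; from g import *
Rg=goal(NY,[0,0,-1]); TIP=.186
delta(NH+NY*(-.026)+[0,0,.072-.004],Rg,TIP)
p0=None
for th in np.arange(0,1.6,.15):
    b=NH+.072*(NY*np.sin(th)+np.array([0,0,1])*np.cos(th)); f=th/1.5
    T=b+NY*(-.017+.013*f)+np.array([0,0,-.005+.014*f])
    print(th.round(2), ((T-NH)@NY*1e3).round(1), ((T-NH)[2]*1e3).round(1))
E
```

```text
t 0.7 shift [ 183.2 -192.5   -1.1] turn [  0.3   0.1 -29.2] F [ 0.2 -1.7  0.4] q [-1.12  0.4   1.04 -0.    1.7   0.08]
0.0 -17.0 67.0
0.15 -4.9 67.6
0.3 6.9 66.6
0.45 18.2 64.0
0.6 28.9 60.0
0.75 38.6 54.7
0.9 47.2 48.2
1.05 54.6 40.6
1.2 60.5 32.3
1.35 65.0 23.4
1.5 67.8 14.1
```

Emit:
drive_tool(moves=[0,45,-45,-30,0,0,0,0,45,-48,0,0,0,0,0,45,-50,0,0,0,0,0,48,-49,0,0,0,0,0,0,0,0,0,0,-7.3,0,0,0,0,0,0,-7.3,0,0,0,0,0,0,-7.3,0,0,0,0,0,0,-7.3])

```text
t: 1.5
tool_pos: [0.4248, -0.4254, 0.4973]
orientation: [-2.832, -1.36, 0.0]
force: [0.3, 0.0, 0.1]
opening: 0.0022
gripper_force: 0.0
```

Run:
```python
from h import *; from g import *
Rg=goal(NY,[0,0,-1]); TIP=.186
delta(NH+NY*(-.026)+[0,0,.072-.004],Rg,TIP)
```

```text
t 1.5 shift [ 67.5 -18.9  18.3] turn [-0.  -0.   0.4] F [0.3 0.  0.1] q [-0.87  0.11  1.34 -0.    1.69 -0.2 ]
```

Emit:
drive_tool(moves=[0,33,-9,0,0,0,0,0,34,-10,0,0,0,0,0,0,0,18,0,0,0,0,0,0,0,0,0,0])

```text
t: 1.9
tool_pos: [0.4523, -0.3606, 0.4771]
orientation: [-2.832, -1.353, 0.002]
force: [-0.7, 0.2, -0.8]
opening: 0.0006
gripper_force: 0.0
```

Run:
```python
from h import *; from g import *
Rg=goal(NY,[0,0,-1]); TIP=.186
delta(NH+NY*(-.026)+[0,0,.072-.004],Rg,TIP)
```

```text
t 1.9 shift [-0.3  0.1 -1.9] turn [-0.2 -0.   0.2] F [-0.7  0.2 -0.8] q [-0.76  0.06  1.44 -0.    1.65 -0.08]
```

Emit:
drive_tool(moves=[0,21,0,-1,0,0,0,0,12,0,0,0,0,0,0,11,0,2,0,0,0,0,11,0,4,0,0,0,0,10,0,5,0,0,0,0,9,0,7,0,0,0,0,7,0,8,0,0,0,0,6,0,8,0,0,0])

```text
t: 2.7
tool_pos: [0.5073, -0.2936, 0.4454]
orientation: [-2.835, -1.352, 0.0]
force: [-0.0, 0.8, 0.1]
opening: 0.0004
gripper_force: 0.4
```

Emit:
drive_tool(moves=[0,5,0,9,0,0,0,0,3,0,9,0,0,0,0,2,0,5,0,0,0,0,0,0,3,0,0,0,0,0,0,0,0,0,0])

```text
t: 3.2
tool_pos: [0.5125, -0.2868, 0.4253]
orientation: [2.833, 1.349, 0.0]
force: [-13.8, 3.9, 29.0]
opening: 0.0004
gripper_force: 14.5
```

Run:
```python
from h import *; from g import *
Rg=goal(NY,[0,0,-1]); TIP=.186
delta(NH+NY*(.068)+[0,0,.012],Rg,TIP)
c=cam('scene','s1.png'); W=pts(c)
L=(W-NH)@np.c_[NX,NY,[0,0,1]]
m=(c['color'].max(-1)<50)&(abs(L[...,0])<.03)&(L[...,1]>-.01)&(L[...,1]<.1)&(abs(L[...,2])<.1)
print(m.sum(),L[m].mean(0),L[m].max(0),L[m].min(0))
cv2.imwrite('pics/s1c.png',cv2.resize(c['color'][40:240,100:320],None,fx=2.5,fy=2.5)[:,:,::-1])
```

```text
t 3.2 shift [-1.5 -0.   2.3] turn [0.2 0.1 0.1] F [-13.8   3.9  29. ] q [-0.6   0.09  1.5  -0.    1.55  0.09]
35 [0.00140011 0.07871483 0.01640123] [0.00963223 0.08458543 0.07285757] [-0.00613467  0.07115824 -0.00046217]
```

Emit:
drive_tool(moves=[0,0,0,-40,0,0,0,0,0,0,-20,0,0,0,40,-20,-40,0,0,0,0,60,-20,-40,0,0,0,0,60,0,0,0,0,0,0])

```text
t: 3.75
tool_pos: [0.4224, -0.266, 0.4788]
orientation: [-2.834, -1.349, 0.003]
force: [0.9, -0.8, -0.6]
opening: 0.0196
gripper_force: 0.0
```

```bash
cat > kin.py <<'E'
import numpy as np, json
from scipy.spatial.transform import Rotation as Ro
from scipy.optimize import least_squares
Rz=lambda a:Ro.from_euler('z',a); Ry=lambda a:Ro.from_euler('y',a)
def fk(q,k):
    r0,z0,L1,L2,e,d=k
    a=Rz(q[0]); p=a.apply([r0,0,z0]); a=a*Ry(q[1]); p=p+a.apply([0,0,L1]); a=a*Ry(q[2]); p=p+a.apply([e,0,L2])
    a=a*Rz(q[3])*Ry(q[4]); p=p+a.apply([0,0,d]); a=a*Rz(q[5]); return p,a
E
python3 - <<'E'
from h import *; from kin import *
log(); D=[json.loads(l) for l in open('log.jsonl')]
D.append([[-1.27640491,.131090693,1.48917265,0,1.52299769,-.0853956],[.22239375,-.55704025,.40378782],[-3.08349249,-.592677632,.0003]])
for q,p,o in D[:3]: print((fk(q,[0]*6)[1].inv()*Ro.from_rotvec(o)).as_rotvec())
f=lambda k:np.concatenate([(fk(q,k)[0]-p) for q,p,o in D]+[(np.array(k)-[0,.4,.4,.4,0,.1])*1e-3])
r=least_squares(f,[0,.4,.4,.4,0,.1]); print(r.x.round(4),np.abs(r.fun).max())
E
```

```text
[-1.82322819e-16  4.09443583e-17  1.57079633e+00]
[-4.46699939e-17  2.45037684e-16  1.57079633e+00]
[-1.51253277e-16  6.63298605e-16  1.57079633e+00]
[-0.0176 -3.7829  0.427   0.5658  0.0486 -3.8391] 0.04695072300121872
```

Emit:
drive_tool(moves=[80,0,0,-20,8,0,0,80,0,0,0,8,0,0,80,0,0,0,8,0,0,80,0,0,0,0,0,0])

```text
t: 4.15
tool_pos: [0.4266, -0.2677, 0.4981]
orientation: [-2.48, -1.181, 0.255]
force: [1.1, -0.4, -0.8]
opening: 0.0521
gripper_force: 0.0
```

Run:
```python
from h import *; from kin import *; from g import *
log(); D=[json.loads(l) for l in open('log.jsonl')]
f=lambda k:np.concatenate([(fk(q,k)[0]-p) for q,p,o in D])
r=least_squares(f,[0,.4,.4,.4,0,.1]); print(r.x.round(4),np.abs(r.fun).max())
for n,(u0,u1,v0,v1) in dict(top=(190,228,275,310),scene=(415,455,240,305)).items():
    c=cam(n); W=pts(c); h=cv2.cvtColor(c['color'],cv2.COLOR_RGB2HSV); m=(h[...,0]>105)&(h[...,0]<130)&(h[...,1]>120)
    mm=np.zeros_like(m); mm[v0:v1,u0:u1]=1; P=W[m&mm]; print(n,len(P),np.percentile(P,[2,50,98],axis=0).round(3).tolist())
    L=(P-SH)@np.c_[SX,SY,[0,0,1]]; print('local',np.percentile(L,[2,50,98],axis=0).round(3).tolist())
    mm=np.zeros_like(m); 
    if n=='top': P=W[330:357,215:243].reshape(-1,3); P=P[P[:,2]>.008]; print('lid',P.mean(0),P.max(0))
    if n=='scene': cv2.imwrite('pics/s2.png',c['color'][:,:,::-1])
```

```text
[2.000e-04 3.202e-01 3.689e-01 5.533e-01 6.200e-02 1.928e-01] 0.045987604003193516
top 87 [[nan, nan, nan], [nan, nan, nan], [nan, nan, nan]]
local [[nan, nan, nan], [nan, nan, nan], [nan, nan, nan]]
lid [0.34289869 0.22569487 0.01362831] [0.37283094 0.25858167 0.03041332]
scene 761 [[nan, nan, nan], [nan, nan, nan], [nan, nan, nan]]
local [[nan, nan, nan], [nan, nan, nan], [nan, nan, nan]]
```

View pics/s2.png

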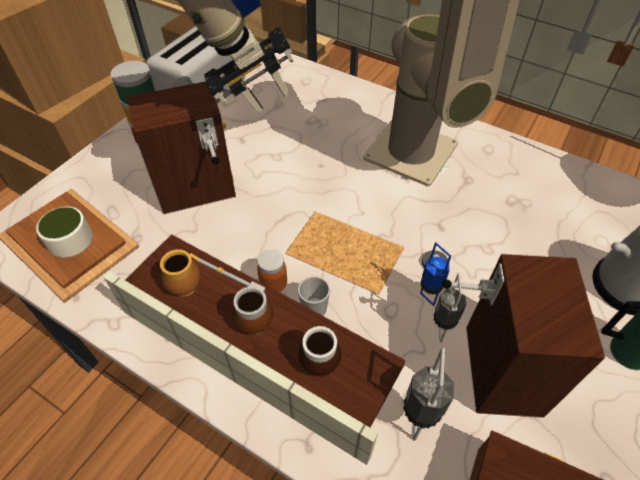

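The picture shows the night hook down (scene 210,150), the gripper clear of it near (250,75), and the canister still hanging at (450,305).

Run:
```python
from h import *; from kin import *; from g import *
D=[json.loads(l) for l in open('log.jsonl')]
f=lambda k:np.concatenate([(fk(q,k)[0]-p) for q,p,o in D])
for loss in('linear','soft_l1'):
    r=least_squares(f,[0,.4,.4,.4,0,.1],loss=loss,f_scale=.002); print(r.x.round(4)); print((f(r.x).reshape(-1,3)*1e3).round(1).tolist())
for q,p,o in D: print(np.round(q,3),np.round(p,4),np.hypot(*p[:2]).round(4), np.rad2deg(np.arctan2(p[1],p[0])-q[0]).round(2))
for n,(u0,u1,v0,v1) in dict(top=(190,228,275,310),scene=(415,455,240,305)).items():
    c=cam(n); W=pts(c); h=cv2.cvtColor(c['color'],cv2.COLOR_RGB2HSV); m=(h[...,0]>105)&(h[...,0]<130)&(h[...,1]>120)
    mm=np.zeros_like(m); mm[v0:v1,u0:u1]=1; P=W[m&mm]; P=P[P[:,2]==P[:,2]]
    L=(P-SH)@np.c_[SX,SY,[0,0,1]]; print('local',np.percentile(L,[2,50,98],axis=0).round(3).tolist(),'world',np.percentile(P,[2,50,98],axis=0).round(3).tolist())
```

```text
[2.000e-04 3.202e-01 3.689e-01 5.533e-01 6.200e-02 1.928e-01]
[[-46.0, -22.5, -0.0], [-39.1, -33.0, -0.0], [-35.3, -37.1, -0.0], [-28.7, -42.4, -0.0], [-31.5, -40.4, -0.0], [-32.0, -40.0, 0.1]]
[ 0.0407  0.1743  0.2845  0.5504 -0.1514  0.1756]
[[-56.2, -1.5, 4.7], [-37.3, -35.2, -1.0], [-23.5, -48.4, -0.5], [-1.3, -61.0, 0.6], [-6.0, -60.3, 0.3], [-15.5, -53.1, -2.0]]
[-1.117  0.399  1.04  -0.     1.698  0.075] [ 0.3532 -0.6075  0.4787] 0.7027 4.18
[-0.871  0.115  1.338 -0.     1.689 -0.196] [ 0.4248 -0.4254  0.4973] 0.6012 4.89
[-0.762  0.055  1.438 -0.     1.652 -0.082] [ 0.4523 -0.3606  0.4771] 0.5785 5.08
[-0.597  0.086  1.498 -0.002  1.553  0.085] [ 0.5125 -0.2868  0.4253] 0.5873 4.97
[-6.640e-01 -1.620e-01  1.644e+00 -1.000e-03  1.663e+00  1.800e-02] [ 0.4224 -0.266   0.4788] 0.4992 5.87
[-0.665  0.063  1.422  0.008  2.082  0.019] [ 0.4266 -0.2677  0.4981] 0.5037 5.99
local [[-0.115, -0.081, -0.091], [-0.101, -0.07, -0.086], [-0.087, -0.045, -0.081]] world [[0.444, 0.236, 0.134], [0.464, 0.249, 0.139], [0.473, 0.267, 0.144]]
local [[-0.126, -0.081, -0.212], [-0.09, -0.059, -0.089], [-0.078, -0.036, -0.027]] world [[0.43, 0.236, 0.013], [0.464, 0.26, 0.136], [0.48, 0.282, 0.198]]
```

```bash
cat > kin.py <<'E'
import numpy as np, json
from scipy.spatial.transform import Rotation as Ro
from scipy.optimize import least_squares
Rz=lambda a:Ro.from_euler('z',a); Ry=lambda a:Ro.from_euler('y',a)
K=[0,.32,.369,.5533,.062,.1928,.05]
LO=np.array([-2.96,-.89,.02,-1.34,0,-2.66]);HI=np.array([2.96,2.26,2.5,4.48,2.73,2.66])
def fk(q,k):
    r0,z0,L1,L2,e,d,l=k
    a=Rz(q[0]); p=a.apply([r0,l,z0]); a=a*Ry(q[1]); p=p+a.apply([0,0,L1]); a=a*Ry(q[2]); p=p+a.apply([e,0,L2])
    a=a*Rz(q[3])*Ry(q[4]); p=p+a.apply([0,0,d]); a=a*Rz(q[5]+np.pi/2); return p,a
def ik(p,R,k,seeds=60,q0=None):
    rng=np.random.default_rng(0); out=[]
    S=[np.clip(q0,LO+.01,HI-.01)] if q0 is not None else rng.uniform(LO,HI,(seeds,6))
    for s in S:
        f=lambda q:np.r_[(fk(q,k)[0]-p)*5,(fk(q,k)[1].inv()*Ro.from_matrix(R)).as_rotvec()]
        r=least_squares(f,s,bounds=(LO,HI))
        if r.cost<1e-6 and not any(np.abs(r.x-o).max()<.05 for o in out): out.append(r.x)
    return out
E
python3 - <<'E'
from h import *; from kin import *; from g import *
D=[json.loads(l) for l in open('log.jsonl')]
f=lambda k:np.concatenate([(fk(q,k)[0]-p) for q,p,o in D])
r=least_squares(f,K); k=r.x; print(k.round(4).tolist(),np.abs(r.fun).max())
json.dump(k.tolist(),open('k.json','w'))
up=np.array([0,0,1.])
for nm,g,fh in(('S',SH+.002*SX-.043*SY+[0,0,-.087],SY),('N',NH+.045*NY+[0,0,-.095],-NY)):
  for ph in(10,20,30,40):
    a=np.deg2rad(ph); z=fh*np.cos(a)-up*np.sin(a)
    for sg in(1,-1):
      R=goal(sg*up,z)
      for q in ik(g-.162*z,R,k,25): print(nm,ph,sg,q.round(2))
E
```

```text
[-0.0, 0.3181, 0.3691, 0.5534, 0.0616, 0.1914, 0.0512] 2.9936608747505034e-12
S 10 1 [-0.06  0.85  1.32  1.1   1.9  -0.72]
S 10 -1 [-0.06  0.85  1.32  1.1   1.9   2.42]
S 20 1 [-0.04  0.74  1.37  0.99  1.8  -0.69]
S 20 -1 [-0.04  0.74  1.37  0.99  1.8   2.45]
S 30 1 [-0.    0.62  1.41  0.88  1.71 -0.65]
S 30 -1 [-0.    0.62  1.41  0.88  1.71  2.49]
S 40 1 [ 0.04  0.52  1.45  0.77  1.62 -0.59]
S 40 -1 [0.04 0.52 1.45 0.77 1.62 2.55]
N 10 1 [-0.12  0.9   1.26 -1.09  1.92 -2.42]
N 10 -1 [-0.12  0.9   1.26 -1.09  1.92  0.72]
N 20 1 [-0.14  0.78  1.32 -0.98  1.82 -2.44]
N 20 -1 [-0.14  0.78  1.32 -0.98  1.82  0.7 ]
N 30 1 [-0.17  0.66  1.38 -0.87  1.72 -2.48]
N 30 -1 [-0.17  0.66  1.38 -0.87  1.72  0.66]
N 40 1 [-0.22  0.54  1.44 -0.76  1.63 -2.53]
N 40 -1 [-0.22  0.54  1.44 -0.76  1.63  0.61]
```

```bash
cat > plan.py <<'E'
from h import *; from kin import *; from g import *
k=json.load(open('k.json')); up=np.array([0,0,1.])
MAX=np.array([2.39,2.39,2.79,3.14,3.14,3.14])*.07
def grip(fh,phi,sg=1):
    a=np.deg2rad(phi); z=fh*np.cos(a)-up*np.sin(a); return goal(sg*up if abs(phi)<80 else sg*fh,z)
def path(pose,g,R,off,n,show=True):
    "pose=(R0,p0); repeat one row n times"
    R0,p0=pose; t=np.array(g)-R[:,2]*off
    rv=Ro.from_matrix(R0.T@R).as_rotvec()/n; M=np.eye(3); S=np.zeros((3,3))
    for i in range(n): S+=M; M=M@Ro.from_rotvec(rv).as_matrix()
    sh=np.linalg.solve(S,R0.T@(t-p0)); q=None
    q=robot.read_state()['q'] if not hasattr(path,'q') else path.q
    Rr,p=R0.copy(),p0.copy(); mx=0; tr=[]
    for i in range(n):
        p=p+Rr@sh; Rr=Rr@Ro.from_rotvec(rv).as_matrix(); s=ik(p,Rr,k,q0=q)
        if not s: tr.append((p.round(3),'NOIK')); continue
        mx=max(mx,(np.abs(s[0]-q)/MAX).max()); q=s[0]
        tr.append(((p+Rr[:,2]*.186).round(3).tolist(),(p-Rr[:,2]*.1914).round(2).tolist()))
    path.q=q
    print(n,'rows shift',(sh*1e3).round(1).tolist(),'turn',np.rad2deg(rv).round(2).tolist(),'|turn|',np.rad2deg(np.linalg.norm(rv)).round(2),'spd %.2f'%mx,'q',q.round(2).tolist())
    if show: print('  tip/wrist mid',tr[n//2-1],'end',tr[-1], [x for x in tr if x[1]=='NOIK'])
    return R,t
CAN=SH+.0015*SX-.0425*SY+np.array([0,0,-.087])
E
python3 - <<'E'
from plan import *
s,R,p,_=st(); P=(R,p)
Rg=grip(SY,30); z=Rg[:,2]
P=path(P,CAN-.12*z,Rg,.175,16)
P=path(P,CAN,Rg,.175,6)
P=path(P,CAN+[0,0,.02],Rg,.175,2)
P=path(P,CAN+[0,0,.02]-.13*SY,Rg,.175,4)
E
```

```text
16 rows shift [16.9, 18.9, 20.3] turn [0.94, 2.41, -4.3] |turn| 5.02 spd 0.26 q [-0.14, 0.67, 1.21, 0.84, 1.91, -0.61]
  tip/wrist mid ([0.516, -0.034, 0.187], [0.62, -0.25, 0.48]) end ([0.584, 0.236, 0.193], [0.74, -0.05, 0.38]) []
6 rows shift [-0.0, -0.0, 20.0] turn [0.0, 0.0, 0.0] |turn| 0.0 spd 0.18 q [-0.02, 0.62, 1.4, 0.88, 1.73, -0.65]
  tip/wrist mid ([0.56, 0.282, 0.162], [0.71, -0.01, 0.35]) end ([0.535, 0.327, 0.132], [0.69, 0.04, 0.32]) []
2 rows shift [8.7, 0.0, -5.0] turn [0.0, 0.0, 0.0] |turn| 0.0 spd 0.09 q [-0.02, 0.6, 1.4, 0.88, 1.75, -0.62]
  tip/wrist mid ([0.535, 0.327, 0.143], [0.69, 0.04, 0.33]) end ([0.535, 0.327, 0.153], [0.69, 0.04, 0.34]) []
4 rows shift [-16.2, -0.0, -28.1] turn [0.0, 0.0, 0.0] |turn| 0.0 spd 0.34 q [-0.17, 0.75, 1.17, 0.81, 1.9, -0.66]
  tip/wrist mid ([0.566, 0.27, 0.153], [0.72, -0.02, 0.34]) end ([0.596, 0.212, 0.153], [0.75, -0.08, 0.34]) []
```

Run:
```python
from plan import *
s,R,p,_=st(); P=(R,p); print('tip now',p+R[:,2]*.186)
Rg=grip(SY,30); z=Rg[:,2]
P=path(P,CAN-.12*z+[0,0,.12],Rg,.175,16)
P=path(P,CAN-.12*z,Rg,.175,4)
```

```text
tip now [ 0.36775695 -0.21980072  0.33009723]
16 rows shift [20.9, 15.7, 14.3] turn [0.94, 2.41, -4.3] |turn| 5.02 spd 0.26 q [-0.14, 0.56, 1.14, 0.9, 2.03, -0.46]
  tip/wrist mid ([0.524, -0.018, 0.247], [0.63, -0.23, 0.54]) end ([0.584, 0.236, 0.313], [0.74, -0.05, 0.5]) []
4 rows shift [-26.0, 0.0, 15.0] turn [0.0, 0.0, 0.0] |turn| 0.0 spd 0.19 q [-0.14, 0.67, 1.21, 0.84, 1.91, -0.61]
  tip/wrist mid ([0.584, 0.236, 0.252], [0.74, -0.05, 0.44]) end ([0.584, 0.236, 0.192], [0.74, -0.05, 0.38]) []
```

Emit:
drive_tool(moves=[75,20.9,15.7,14.3,0.94,2.41,-4.3,75,20.9,15.7,14.3,0.94,2.41,-4.3,75,20.9,15.7,14.3,0.94,2.41,-4.3,75,20.9,15.7,14.3,0.94,2.41,-4.3,75,20.9,15.7,14.3,0.94,2.41,-4.3,75,20.9,15.7,14.3,0.94,2.41,-4.3,75,20.9,15.7,14.3,0.94,2.41,-4.3,75,20.9,15.7,14.3,0.94,2.41,-4.3])

```text
t: 5.15
tool_pos: [0.575, -0.1236, 0.39]
orientation: [-1.853, -1.621, -0.239]
force: [0.5, -0.1, -0.0]
opening: 0.0753
gripper_force: 0.0
```

Emit:
drive_tool(moves=[75,20.9,15.7,14.3,0.94,2.41,-4.3,75,20.9,15.7,14.3,0.94,2.41,-4.3,75,20.9,15.7,14.3,0.94,2.41,-4.3,75,20.9,15.7,14.3,0.94,2.41,-4.3,75,20.9,15.7,14.3,0.94,2.41,-4.3,75,20.9,15.7,14.3,0.94,2.41,-4.3,75,20.9,15.7,14.3,0.94,2.41,-4.3,75,20.9,15.7,14.3,0.94,2.41,-4.3])

```text
t: 5.95
tool_pos: [0.6581, 0.0944, 0.4059]
orientation: [-1.115, -1.85, -0.647]
force: [0.5, 0.3, 0.3]
opening: 0.0751
gripper_force: 0.0
```

```bash
cat > a.py <<'E'
from plan import *
# look again at canister: body/cap top-face and outline in both views
for n in('top','scene'):
    C=cam(n); W=pts(C); L=(W-SH)@np.c_[SX,SY,[0,0,1]]
    m=(np.hypot(L[...,0],L[...,1]+.043)<.045)&(L[...,1]>-.08)&(L[...,1]<-.005)
    k1=m&(abs(L[...,2]+.09)<.03); k2=m&(L[...,2]>-.06)&(L[...,2]<-.04); k3=m&(abs(L[...,2]+.02)<.018)
    for nm,kk in(('body',k1),('foot',k2),('loop',k3)):
        if kk.sum()>4: print(n,nm,kk.sum(),np.percentile(L[kk],[2,50,98],axis=0).round(4).tolist())
s,R,p,_=st(); P=(R,p); Rg=grip(SY,30); z=Rg[:,2]
P=path(P,CAN-.12*z,Rg,.175,4); P=path(P,CAN,Rg,.175,6)
E
python3 a.py
```

```text
top body 162 [[-0.0262, -0.0696, -0.1173], [-0.0208, -0.0574, -0.0863], [0.006, -0.0244, -0.0615]]
top foot 345 [[-0.0257, -0.0683, -0.0581], [-0.0072, -0.0466, -0.0484], [0.0212, -0.0203, -0.0417]]
top loop 22 [[-0.0246, -0.0461, -0.0365], [0.0182, -0.0449, -0.0221], [0.0219, -0.0418, -0.0047]]
scene body 406 [[-0.0028, -0.066, -0.1183], [0.0228, -0.05, -0.0877], [0.0284, -0.0177, -0.0606]]
scene foot 483 [[-0.0184, -0.0654, -0.0581], [0.0071, -0.0434, -0.0488], [0.0278, -0.0174, -0.0428]]
scene loop 43 [[-0.0176, -0.0433, -0.0377], [0.024, -0.0415, -0.0179], [0.027, -0.0354, -0.0029]]
4 rows shift [-26.7, -0.2, 14.4] turn [-0.02, -0.03, 0.06] |turn| 0.07 spd 0.20 q [-0.14, 0.67, 1.21, 0.84, 1.91, -0.61]
  tip/wrist mid ([0.583, 0.237, 0.253], [0.74, -0.05, 0.44]) end ([0.584, 0.236, 0.193], [0.74, -0.05, 0.38]) []
6 rows shift [-0.0, -0.0, 20.0] turn [0.0, 0.0, 0.0] |turn| 0.0 spd 0.18 q [-0.02, 0.62, 1.4, 0.88, 1.73, -0.65]
  tip/wrist mid ([0.56, 0.282, 0.162], [0.71, -0.01, 0.35]) end ([0.535, 0.327, 0.132], [0.69, 0.04, 0.32]) []
```

Emit:
drive_tool(moves=[75,-26.7,0,14.4,0,0,0,75,-26.7,0,14.4,0,0,0,75,-26.7,0,14.4,0,0,0,75,-26.7,0,14.4,0,0,0,75,0,0,30,0,0,0,75,0,0,30,0,0,0,75,0,0,20,0,0,0,75,0,0,20,0,0,0])

```text
t: 6.85
tool_pos: [0.6182, 0.1672, 0.2341]
orientation: [-1.118, -1.849, -0.644]
force: [0.9, -0.3, -0.3]
opening: 0.0748
gripper_force: 0.0
```

Emit:
drive_tool(moves=[75,0,0,10,0,0,0,75,0,0,10,0,0,0,75,0,0,0,0,0,0])

```text
t: 7.15
tool_pos: [0.6101, 0.1827, 0.2238]
orientation: [-1.116, -1.848, -0.643]
force: [0.4, 1.2, -0.9]
opening: 0.0748
gripper_force: 0.0
```

```bash
python3 a.py; python3 -c "
from plan import *
delta(CAN,grip(SY,30),.175)
c=cam('scene'); cv2.imwrite('pics/s3.png',cv2.resize(c['color'][180:400,360:580],None,fx=2.5,fy=2.5)[:,:,::-1])"
```

```text
top body 265 [[-0.043, -0.0693, -0.1189], [-0.0151, -0.0541, -0.0806], [0.0432, -0.0274, -0.062]]
top foot 349 [[-0.0256, -0.0683, -0.0583], [-0.0071, -0.0464, -0.0482], [0.022, -0.0203, -0.0429]]
top loop 25 [[-0.0242, -0.0463, -0.0377], [-0.0222, -0.0447, -0.0239], [0.0208, -0.0413, -0.0039]]
scene body 397 [[-0.0394, -0.0672, -0.11], [0.0203, -0.0527, -0.0783], [0.0424, -0.0178, -0.0613]]
scene foot 486 [[-0.0189, -0.0652, -0.0587], [0.0068, -0.0436, -0.0485], [0.0273, -0.0174, -0.0425]]
scene loop 43 [[-0.0178, -0.0434, -0.0375], [0.0239, -0.0416, -0.014], [0.0267, -0.0383, -0.0027]]
4 rows shift [0.6, 0.3, -29.5] turn [-0.01, -0.04, -0.03] |turn| 0.05 spd 0.27 q [-0.14, 0.67, 1.21, 0.84, 1.91, -0.61]
  tip/wrist mid ([0.56, 0.28, 0.162], [0.71, -0.01, 0.35]) end ([0.584, 0.236, 0.192], [0.74, -0.05, 0.38]) []
6 rows shift [-0.0, -0.0, 20.0] turn [0.0, 0.0, 0.0] |turn| 0.0 spd 0.18 q [-0.02, 0.62, 1.4, 0.88, 1.73, -0.65]
  tip/wrist mid ([0.56, 0.282, 0.162], [0.71, -0.01, 0.35]) end ([0.535, 0.327, 0.132], [0.69, 0.04, 0.32]) []
t 7.25 shift [2.3 1.2 2.1] turn [-0.1 -0.1 -0.1] F [ 0.1 -0.4  0.4] q [-0.02  0.63  1.4   0.87  1.73 -0.65]
```

View pics/s3.png

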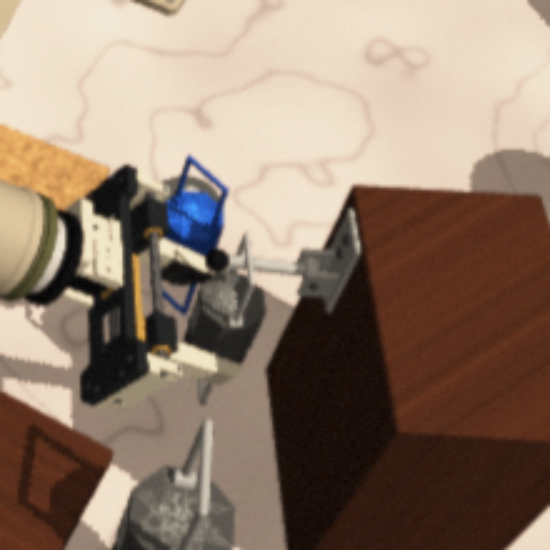

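The fingers straddle the grey canister (crop 225,315) and clear both the blue one (190,220) and the hook ball (218,262). I'll close now.

Emit:
drive_tool(moves=[75,2,1,2,0,0,0,45,0,0,0,0,0,0,45,0,0,0,0,0,0,45,0,0,0,0,0,0,45,0,0,0,0,0,0,45,0,0,0,0,0,0], grip_force=30)

```text
t: 7.9
tool_pos: [0.6102, 0.1849, 0.2248]
orientation: [-1.117, -1.848, -0.644]
force: [0.9, -0.2, 0.3]
opening: 0.0498
gripper_force: 30.0
```

```bash
cat > b.py <<'E'
from plan import *
s,R,p,_=st(); P=(R,p); Rg=grip(SY,30)
delta(CAN,Rg,.175)
C=CAN+[0,0,.022]
P=path(P,C,Rg,.175,3,0)
P=path(P,C-.14*SY,Rg,.175,6,0)
P=path(P,C-.14*SY+[0,0,.06],Rg,.175,2,0)
# lay: x_can az 0 -> z_can = -y world, tool x=-z_can leaning
X=np.array([1.,0,0]); Zc=np.array([0,-1.,0]); a=np.deg2rad(30)
Rl=goal(-Zc,-up*np.cos(a)+Zc*np.sin(a)); M=np.array([.428,.0,0])  
P=path(P,M+[0,0.03,.16],Rl,.175,20)
P=path(P,M+[0,0.03,.032],Rl,.175,6)
E
python3 b.py
```

```text
t 7.9 shift [ 0.6  0.4 -0.4] turn [-0.1 -0.2 -0.1] F [ 0.9 -0.2  0.3] q [-0.02  0.63  1.4   0.88  1.73 -0.65]
3 rows shift [6.6, 0.1, -3.8] turn [-0.02, -0.06, -0.05] |turn| 0.08 spd 0.07 q [-0.02, 0.59, 1.4, 0.88, 1.75, -0.62]
6 rows shift [-11.7, -0.0, -20.2] turn [0.0, 0.0, 0.0] |turn| 0.0 spd 0.25 q [-0.18, 0.76, 1.15, 0.81, 1.92, -0.66]
2 rows shift [26.0, 0.0, -15.0] turn [0.0, 0.0, 0.0] |turn| 0.0 spd 0.21 q [-0.18, 0.69, 1.13, 0.83, 1.97, -0.6]
20 rows shift [6.1, -11.3, 2.5] turn [-0.4, -4.4, 1.49] |turn| 4.67 spd 0.38 q [0.35, -0.11, 1.95, -0.49, 1.51, 0.44]
  tip/wrist mid ([0.52, 0.118, 0.155], [0.58, 0.03, 0.52]) end ([0.428, 0.024, 0.15], [0.43, 0.21, 0.48]) []
6 rows shift [10.7, 0.0, 18.5] turn [0.0, 0.0, 0.0] |turn| 0.0 spd 0.24 q [0.35, 0.09, 2.02, -0.51, 1.27, 0.57]
  tip/wrist mid ([0.428, 0.024, 0.086], [0.43, 0.21, 0.41]) end ([0.428, 0.024, 0.022], [0.43, 0.21, 0.35]) []
```

Emit:
drive_tool(moves=[45,6.6,0,-3.8,0,0,0,45,6.6,0,-3.8,0,0,0,45,6.6,0,-3.8,0,0,0,45,0,0,0,0,0,0])

```text
t: 8.3
tool_pos: [0.6107, 0.185, 0.2495]
orientation: [-1.116, -1.85, -0.645]
force: [-0.5, -0.1, -3.5]
opening: 0.0499
gripper_force: 30.0
```

Run:
```python
from plan import *
s=robot.read_state(); print(s['force'].round(1),s['tool_pos'].round(4),s['opening'])
C=cam('scene'); W=pts(C); L=(W-SH)@np.c_[SX,SY,[0,0,1]]
m=(np.hypot(L[...,0],L[...,1]+.043)<.045)&(L[...,1]<-.01)
for a,b in((-.06,-.02),(.008,.06)):
    kk=m&(L[...,2]>a)&(L[...,2]<b); print(kk.sum(),np.percentile(L[kk],[2,50,98],axis=0).round(4).tolist())
```

```text
[-0.5 -0.1 -3.5] [0.6107 0.185  0.2495] 0.04994505374710033
804 [[-0.0309, -0.0778, -0.0582], [0.0154, -0.0497, -0.0336], [0.0422, -0.0174, -0.0213]]
173 [[-0.0171, -0.0693, 0.0081], [0.0056, -0.0426, 0.0165], [0.0272, -0.0381, 0.0385]]
```

Emit:
drive_tool(moves=[45,-11.7,0,-20.2,0,0,0,45,-11.7,0,-20.2,0,0,0,45,-11.7,0,-20.2,0,0,0,45,-11.7,0,-20.2,0,0,0,45,-11.7,0,-20.2,0,0,0,45,-11.7,0,-20.2,0,0,0,45,26,0,-15,0,0,0,45,26,0,-15,0,0,0])

```text
t: 9.15
tool_pos: [0.6755, 0.06, 0.3054]
orientation: [-1.118, -1.844, -0.642]
force: [-0.3, 0.9, -3.3]
opening: 0.0495
gripper_force: 30.0
```

Run:
```python
from plan import *
s,R,p,_=st(); P=(R,p); Rg=grip(SY,30); print(s['force'].round(1))
C=p+R[:,2]*.175; P=path(P,C+[0,0,.09],Rg,.175,3,0)
Zc=np.array([0,-1.,0]); a=np.deg2rad(30)
Rl=goal(-Zc,-up*np.cos(a)+Zc*np.sin(a)); M=np.array([.428,.0,0])  
P=path(P,M+[0,0.03,.2],Rl,.175,20)
P=path(P,M+[0,0.03,.032],Rl,.175,6)
```

```text
[-0.3  0.9 -3.3]
3 rows shift [26.3, -0.2, -14.9] turn [-0.03, -0.1, -0.12] |turn| 0.16 spd 0.18 q [-0.18, 0.62, 1.07, 0.88, 2.06, -0.48]
20 rows shift [5.3, -11.0, 5.1] turn [-0.4, -4.4, 1.49] |turn| 4.67 spd 0.37 q [0.35, -0.15, 1.91, -0.49, 1.58, 0.4]
  tip/wrist mid ([0.517, 0.128, 0.219], [0.58, 0.04, 0.58]) end ([0.428, 0.024, 0.19], [0.43, 0.21, 0.52]) []
6 rows shift [14.0, 0.0, 24.2] turn [0.0, 0.0, 0.0] |turn| 0.0 spd 0.31 q [0.35, 0.09, 2.02, -0.51, 1.27, 0.57]
  tip/wrist mid ([0.428, 0.024, 0.106], [0.43, 0.21, 0.43]) end ([0.428, 0.024, 0.022], [0.43, 0.21, 0.35]) []
```

Emit:
drive_tool(moves=[45,26.3,0,-15,0,0,0,45,26.3,0,-15,0,0,0,45,26.3,0,-15,0,0,0,45,5.3,-11,5.1,-0.4,-4.4,1.49,45,5.3,-11,5.1,-0.4,-4.4,1.49,45,5.3,-11,5.1,-0.4,-4.4,1.49,45,5.3,-11,5.1,-0.4,-4.4,1.49,45,5.3,-11,5.1,-0.4,-4.4,1.49])

```text
t: 9.95
tool_pos: [0.6101, 0.0704, 0.4043]
orientation: [-1.452, -2.067, -0.404]
force: [0.5, 0.3, -2.9]
opening: 0.0498
gripper_force: 30.0
```

Emit:
drive_tool(moves=[45,5.3,-11,5.1,-0.4,-4.4,1.49,45,5.3,-11,5.1,-0.4,-4.4,1.49,45,5.3,-11,5.1,-0.4,-4.4,1.49,45,5.3,-11,5.1,-0.4,-4.4,1.49,45,5.3,-11,5.1,-0.4,-4.4,1.49,45,5.3,-11,5.1,-0.4,-4.4,1.49,45,5.3,-11,5.1,-0.4,-4.4,1.49,45,5.3,-11,5.1,-0.4,-4.4,1.49])

```text
t: 10.75
tool_pos: [0.5087, 0.0972, 0.3913]
orientation: [-1.984, -2.33, 0.087]
force: [0.9, 0.6, -4.0]
opening: 0.0496
gripper_force: 30.0
```

Emit:
drive_tool(moves=[45,5.3,-11,5.1,-0.4,-4.4,1.49,45,5.3,-11,5.1,-0.4,-4.4,1.49,45,5.3,-11,5.1,-0.4,-4.4,1.49,45,5.3,-11,5.1,-0.4,-4.4,1.49,45,5.3,-11,5.1,-0.4,-4.4,1.49,45,5.3,-11,5.1,-0.4,-4.4,1.49,45,5.3,-11,5.1,-0.4,-4.4,1.49,45,0,0,0,0,0,0])

```text
t: 11.55
tool_pos: [0.4261, 0.119, 0.3524]
orientation: [1.928, 1.933, -0.523]
force: [0.4, -0.3, -4.4]
opening: 0.0495
gripper_force: 30.0
```

Run:
```python
from plan import *
s,R,p,_=st(); P=(R,p); print(s['force'].round(1),s['opening'])
Zc=np.array([0,-1.,0]); a=np.deg2rad(30)
Rl=goal(-Zc,-up*np.cos(a)+Zc*np.sin(a)); M=np.array([.428,.03,0])  
delta(M+[0,0,.2],Rl,.175); delta(M+[0,0,.05],Rl,.175)
for n in('top','scene'):
    C=cam(n,f'l_{n}.png'); W=pts(C)
    m=(abs(W[...,0]-.428)<.05)&(abs(W[...,1]-.02)<.12)&(W[...,2]>.15)&(W[...,2]<.24)
    # slices along y
    for y0 in np.arange(-.1,.14,.02):
        kk=m&(W[...,1]>y0)&(W[...,1]<y0+.02)
        if kk.sum()>3: print(n,'y%.2f'%y0,kk.sum(),np.percentile(W[kk],[5,95],axis=0)[:,[0,2]].round(3).tolist())
```

```text
[ 0.4 -0.3 -4.4] 0.049493502300483695
t 11.55 shift [-0.8  1.9  1.5] turn [-0.4 -0.1  0.3] F [ 0.4 -0.3 -4.4] q [ 0.36 -0.15  1.91 -0.48  1.59  0.4 ]
t 11.55 shift [ 74.    3.1 131.5] turn [-0.4 -0.1  0.3] F [ 0.4 -0.3 -4.4] q [ 0.36 -0.15  1.91 -0.48  1.59  0.4 ]
top y-0.08 72 [[0.401, 0.199], [0.445, 0.208]]
top y-0.06 46 [[0.4, 0.198], [0.445, 0.208]]
top y-0.04 56 [[0.4, 0.199], [0.446, 0.208]]
top y-0.02 147 [[0.4, 0.202], [0.446, 0.228]]
top y0.00 278 [[0.399, 0.201], [0.448, 0.228]]
top y0.02 419 [[0.388, 0.208], [0.459, 0.233]]
top y0.04 148 [[0.404, 0.214], [0.449, 0.23]]
top y0.06 35 [[0.402, 0.214], [0.448, 0.227]]
scene y-0.08 31 [[0.406, 0.2], [0.449, 0.203]]
scene y-0.06 38 [[0.404, 0.2], [0.451, 0.204]]
scene y-0.04 35 [[0.404, 0.2], [0.45, 0.205]]
scene y-0.02 50 [[0.407, 0.198], [0.451, 0.224]]
scene y0.00 151 [[0.416, 0.192], [0.452, 0.226]]
scene y0.02 23 [[0.455, 0.197], [0.468, 0.21]]
scene y0.04 23 [[0.4, 0.198], [0.467, 0.239]]
scene y0.06 5 [[0.399, 0.232], [0.404, 0.238]]
scene y0.08 10 [[0.406, 0.2], [0.45, 0.205]]
scene y0.10 41 [[0.404, 0.199], [0.452, 0.206]]
scene y0.12 59 [[0.406, 0.2], [0.45, 0.205]]
```

Emit:
drive_tool(moves=[45,15,0,26,0,0,0,45,15,0,26,0,0,0,45,15,0,26,0,0,0,45,15,0,26,0,0,0,45,12,0,21,0,0,0,45,6,0,10.5,0,0,0,45,4,0,7,0,0,0,45,0,0,0,0,0,0])

```text
t: 12.45
tool_pos: [0.4274, 0.1183, 0.1899]
orientation: [1.93, 1.93, -0.519]
force: [-1.0, -0.7, -3.9]
opening: 0.05
gripper_force: 30.0
```

```bash
cat > c.py <<'E'
from plan import *
s,R,p,_=st(); print(s['force'].round(1),s['opening'],(p+R[:,2]*.175).round(4))
for n in('top','scene'):
    C=cam(n,f'm_{n}.png'); W=pts(C)
    m=(abs(W[...,0]-.428)<.05)&(abs(W[...,1]-.02)<.13)&(W[...,2]>.015)&(W[...,2]<.062)
    for y0 in np.arange(-.12,.16,.02):
        kk=m&(W[...,1]>y0)&(W[...,1]<y0+.02)
        if kk.sum()>3: print(n,'y%.2f'%y0,kk.sum(),np.percentile(W[kk],[5,95],axis=0)[:,[0,2]].round(3).tolist())
    kk=m&(W[...,2]<.045); print('y ends',np.percentile(W[kk][:,1],[0.5,99.5]).round(4))
E
python3 c.py
```

```text
[-1.  -0.7 -3.9] 0.04999732177440584 [0.4267 0.0313 0.038 ]
top y-0.08 53 [[0.402, 0.035], [0.446, 0.046]]
top y-0.06 35 [[0.402, 0.034], [0.447, 0.046]]
top y-0.04 43 [[0.403, 0.034], [0.448, 0.045]]
top y-0.02 103 [[0.401, 0.039], [0.448, 0.061]]
top y0.00 156 [[0.399, 0.035], [0.449, 0.061]]
top y0.02 208 [[0.389, 0.042], [0.46, 0.061]]
top y0.04 71 [[0.403, 0.048], [0.449, 0.062]]
top y0.06 15 [[0.407, 0.052], [0.448, 0.062]]
y ends [-0.0699  0.0345]
scene y-0.08 25 [[0.411, 0.037], [0.448, 0.043]]
scene y-0.06 32 [[0.405, 0.035], [0.451, 0.043]]
scene y-0.04 29 [[0.406, 0.036], [0.452, 0.043]]
scene y-0.02 41 [[0.408, 0.034], [0.452, 0.061]]
scene y0.00 99 [[0.411, 0.038], [0.454, 0.062]]
scene y0.02 12 [[0.396, 0.032], [0.465, 0.061]]
scene y0.08 7 [[0.405, 0.038], [0.411, 0.042]]
scene y0.10 30 [[0.406, 0.035], [0.452, 0.043]]
scene y0.12 49 [[0.408, 0.037], [0.452, 0.043]]
y ends [-0.0647  0.1352]
```

Emit:
drive_tool(moves=[45,3,0,5,0,0,0,45,1.5,0,2.6,0,0,0,45,0,0,0,0,0,0])

```text
t: 12.85
tool_pos: [0.4274, 0.1188, 0.1814]
orientation: [1.929, 1.93, -0.517]
force: [1.1, 0.0, -2.9]
opening: 0.0492
gripper_force: 30.0
```

Emit:
drive_tool(moves=[45,0.5,0,0.9,0,0,0,45,0,0,0,0,0,0,54,0,0,0,0,0,0,70,0,0,0,0,0,0,75,0,0,0,0,0,0,75,0,0,0,0,0,0])

```text
t: 13.45
tool_pos: [0.4271, 0.1186, 0.1801]
orientation: [1.929, 1.93, -0.518]
force: [1.1, -0.8, -0.2]
opening: 0.0724
gripper_force: 0.0
```

Emit:
drive_tool(moves=[75,0,0,-30,0,0,0,75,0,0,-40,0,0,0])

```text
t: 13.65
tool_pos: [0.4261, 0.1528, 0.2395]
orientation: [1.93, 1.931, -0.525]
force: [0.6, 0.5, 0.3]
opening: 0.0748
gripper_force: 0.0
```

```bash
python3 c.py
python3 - <<'E'
from plan import *
s,R,p,_=st(); P=(R,p)
print(s['q'].round(2))
Zc=np.array([0,-1.,0])
for ph in(20,30,35):
    path.q=s['q']; a=np.deg2rad(ph)
    Rl=goal(-Zc,-up*np.cos(a)-Zc*np.sin(a)); G=np.array([.427,.037,.031])
    Q=path(P,G-.07*Rl[:,2]+[0,0,.02],Rl,.175,10)
    Q=path(Q,G,Rl,.175,3)
E
```

```text
[0.6 0.5 0.3] 0.07476537491918596 [0.4247 0.0654 0.088 ]
top y-0.08 54 [[0.402, 0.027], [0.447, 0.037]]
top y-0.06 39 [[0.402, 0.028], [0.448, 0.036]]
top y-0.04 39 [[0.403, 0.026], [0.448, 0.037]]
top y-0.02 118 [[0.401, 0.03], [0.446, 0.058]]
top y0.00 201 [[0.402, 0.035], [0.447, 0.058]]
top y0.02 206 [[0.402, 0.039], [0.447, 0.058]]
top y0.04 204 [[0.403, 0.04], [0.448, 0.059]]
top y0.06 113 [[0.402, 0.03], [0.447, 0.059]]
top y0.08 25 [[0.402, 0.028], [0.447, 0.037]]
top y0.10 10 [[0.402, 0.029], [0.447, 0.037]]
y ends [-0.0695  0.1035]
scene y-0.08 27 [[0.407, 0.027], [0.45, 0.034]]
scene y-0.06 34 [[0.405, 0.027], [0.452, 0.034]]
scene y-0.04 28 [[0.404, 0.026], [0.451, 0.033]]
scene y-0.02 48 [[0.407, 0.026], [0.453, 0.053]]
scene y0.00 153 [[0.414, 0.023], [0.452, 0.055]]
scene y0.02 155 [[0.416, 0.024], [0.454, 0.056]]
scene y0.04 81 [[0.435, 0.022], [0.454, 0.054]]
scene y0.06 73 [[0.43, 0.018], [0.454, 0.045]]
scene y0.08 17 [[0.447, 0.027], [0.452, 0.033]]
scene y0.10 19 [[0.447, 0.028], [0.452, 0.033]]
scene y0.12 45 [[0.406, 0.026], [0.452, 0.034]]
y ends [-0.0645  0.1
[... 703 characters left out ...]
 [0.43, -0.18, 0.43]) []
3 rows shift [-3.3, 0.0, 29.1] turn [0.0, 0.0, 0.0] |turn| 0.0 spd 0.28 q [-0.44, 0.02, 2.1, 0.49, 1.3, -0.64]
  tip/wrist mid ([0.427, 0.019, 0.075], [0.43, -0.17, 0.4]) end ([0.427, 0.043, 0.021], [0.43, -0.15, 0.35]) []
10 rows shift [-27.3, -0.2, -0.4] turn [0.02, 6.47, 0.01] |turn| 6.47 spd 0.68 q [-0.57, -0.02, 2.0, 0.5, 1.53, -0.69]
  tip/wrist mid ([0.428, 0.036, 0.1], [0.43, 0.02, 0.48]) end ([0.427, 0.003, 0.099], [0.43, -0.21, 0.41]) []
3 rows shift [-3.8, 0.0, 28.8] turn [0.0, 0.0, 0.0] |turn| 0.0 spd 0.27 q [-0.5, 0.08, 2.07, 0.54, 1.35, -0.72]
  tip/wrist mid ([0.427, 0.017, 0.074], [0.43, -0.2, 0.38]) end ([0.427, 0.043, 0.022], [0.43, -0.17, 0.33]) []
```

```bash
cat > d.py <<'E'
from plan import *
s,R,p,_=st(); P=(R,p)
Zc=np.array([0,-1.,0]); a=np.deg2rad(30)
Rl=goal(-Zc,-up*np.cos(a)-Zc*np.sin(a)); G=np.array([.4265,.042,.031])
P=path(P,G-.07*Rl[:,2]+[0,0,.02],Rl,.175,10)
P=path(P,G,Rl,.175,3)
P=path(P,G+[0,0,.2],Rl,.175,6)
Rn=grip(-NY,30,-1); H=NH+.047*NY+np.array([0,0,-.096])
P=path(P,H+[0,0,.11]+.14*NY,Rn,.175,18)
P=path(P,H+[0,0,.024]+.14*NY,Rn,.175,3)
P=path(P,H+[0,0,.024],Rn,.175,7)
P=path(P,H,Rn,.175,3)
E
python3 d.py
```

```text
10 rows shift [-24.8, -0.3, -0.6] turn [0.02, 5.97, 0.0] |turn| 5.97 spd 0.63 q [-0.5, -0.1, 2.04, 0.46, 1.48, -0.61]
  tip/wrist mid ([0.428, 0.04, 0.1], [0.43, 0.04, 0.48]) end ([0.427, 0.013, 0.102], [0.43, -0.18, 0.43]) []
3 rows shift [-3.3, 0.0, 29.1] turn [0.0, 0.0, 0.0] |turn| 0.0 spd 0.28 q [-0.43, 0.01, 2.1, 0.49, 1.3, -0.63]
  tip/wrist mid ([0.426, 0.024, 0.075], [0.43, -0.16, 0.4]) end ([0.426, 0.048, 0.021], [0.43, -0.14, 0.35]) []
6 rows shift [16.7, 0.0, -28.9] turn [0.0, 0.0, 0.0] |turn| 0.0 spd 0.39 q [-0.43, -0.26, 1.95, 0.47, 1.68, -0.44]
  tip/wrist mid ([0.426, 0.048, 0.121], [0.43, -0.14, 0.45]) end ([0.426, 0.048, 0.221], [0.43, -0.14, 0.55]) []
18 rows shift [3.5, 14.8, 1.2] turn [0.62, -4.79, 2.32] |turn| 5.36 spd 0.41 q [-0.0, 0.76, 1.0, -0.85, 2.03, 0.55]
  tip/wrist mid ([0.521, -0.069, 0.188], [0.6, 0.01, 0.55]) end ([0.581, -0.203, 0.233], [0.79, 0.05, 0.42]) []
3 rows shift [24.8, 0.0, 14.3] turn [0.0, 0.0, 0.0] |turn| 0.0 spd 0.20 q [-0.0, 0.85, 1.02, -0.81, 1.95, 0.65]
  tip/wrist mid ([0.581, -0.203, 0.205], [0.79, 0.05, 0.39]) end ([0.581, -0.203, 0.147], [0.79, 0.05, 0.34]) []
7 rows shift [-10.0, 0.0, 17.3] turn [0.0, 0.0, 0.0] |turn| 0.0 spd 0.29 q [-0.16, 0.63, 1.36, -0.87, 1.77, 0.63]
  tip/wrist mid ([0.543, -0.25, 0.148], [0.75, 0.0, 0.34]) end ([0.492, -0.312, 0.148], [0.7, -0.06, 0.34]) []
3 rows shift [6.9, 0.0, 4.0] turn [0.0, 0.0, 0.0] |turn| 0.0 spd 0.07 q [-0.16, 0.66, 1.36, -0.86, 1.75, 0.66]
  tip/wrist mid ([0.492, -0.312, 0.14], [0.7, -0.06, 0.33]) end ([0.492, -0.312, 0.123], [0.7, -0.06, 0.31]) []
```

Emit:
drive_tool(moves=[75,-24.8,0,-0.6,0,6,0,75,-24.8,0,-0.6,0,6,0,75,-24.8,0,-0.6,0,6,0,75,-24.8,0,-0.6,0,6,0,75,-24.8,0,-0.6,0,6,0,75,-24.8,0,-0.6,0,6,0,75,-24.8,0,-0.6,0,6,0,75,-24.8,0,-0.6,0,6,0])

```text
t: 14.55
tool_pos: [0.4273, -0.0376, 0.2754]
orientation: [-2.05, -2.047, -0.33]
force: [-0.1, -1.2, -0.7]
opening: 0.0748
gripper_force: 0.0
```

Emit:
drive_tool(moves=[75,-24.8,0,-0.6,0,6,0,75,-24.8,-1,-0.6,0,6,0,75,0,0,0,0,0,0])

```text
t: 14.85
tool_pos: [0.4253, -0.0854, 0.2562]
orientation: [-1.929, -1.914, -0.515]
force: [-0.1, -0.4, -0.1]
opening: 0.075
gripper_force: 0.0
```

Run:
```python
from plan import *
Zc=np.array([0,-1.,0]); a=np.deg2rad(30)
Rl=goal(-Zc,-up*np.cos(a)-Zc*np.sin(a)); G=np.array([.4265,.042,.031])
delta(G-.07*Rl[:,2]+[0,0,.02],Rl,.175); delta(G,Rl,.175)
C=cam('top'); W=pts(C)
for nm,(u0,u1,v0,v1,z0) in dict(g1=(395,435,112,160,.15),g2=(308,348,115,160,.15),g3=(230,275,115,162,.15),shelf=(270,460,185,195,.1),jar=(345,380,205,243,.05),tum=(290,327,203,238,.05),bigcan=(130,182,120,185,.1)).items():
    P=W[v0:v1,u0:u1].reshape(-1,3); P=P[P[:,2]>z0]; 
    if len(P): print(nm,np.percentile(P,[2,98],axis=0).round(3).tolist())
for sg in(0,.075):
    H=NH+(.047+sg)*NY; 
    print(sg,'can',H[:2].round(3),'body edge',[(H+NY*(.073*.866+d)+sx*.094*NX)[:2].round(3).tolist() for sx in(-1,1) for d in(-.019,.1)])
```

```text
t 14.85 shift [ 7.8  1.1 -3.6] turn [-0.2 -0.3 -0.5] F [-0.1 -0.4 -0.1] q [-0.51 -0.08  2.04  0.46  1.48 -0.62]
t 14.85 shift [-2.7  1.5 83.7] turn [-0.2 -0.3 -0.5] F [-0.1 -0.4 -0.1] q [-0.51 -0.08  2.04  0.46  1.48 -0.62]
g1 [[0.73, -0.22, 0.158], [0.795, -0.154, 0.21]]
g2 [[0.726, -0.044, 0.158], [0.788, 0.026, 0.21]]
g3 [[0.73, 0.11, 0.158], [0.795, 0.18, 0.211]]
shelf [[0.673, -0.268, 0.101], [0.681, 0.116, 0.124]]
jar [[0.569, -0.112, 0.056], [0.627, -0.053, 0.1]]
tum [[0.577, 0.005, 0.051], [0.645, 0.072, 0.09]]
bigcan [[0.696, 0.319, 0.106], [0.763, 0.386, 0.285]]
0 can [ 0.498 -0.304] body edge [[0.453, -0.211], [0.528, -0.118], [0.599, -0.329], [0.674, -0.237]]
0.075 can [ 0.546 -0.246] body edge [[0.501, -0.152], [0.576, -0.06], [0.646, -0.271], [0.722, -0.179]]
```

Emit:
drive_tool(moves=[75,-1,0.7,28,0,0,-0.4,75,-1,0.7,28,0,0,0,75,-0.7,0,20,0,0,0,75,0,0,7,0,0,0,75,0,0,0,0,0,0,45,0,0,0,0,0,0,45,0,0,0,0,0,0,45,0,0,0,0,0,0])

```text
t: 15.7
tool_pos: [0.428, -0.044, 0.1862]
orientation: [-1.921, -1.931, -0.518]
force: [-0.1, -0.7, -0.1]
opening: 0.0557
gripper_force: 0.0
```

Emit:
drive_tool(moves=[45,0,0,0,0,0,0,45,0,0,0,0,0,0])

```text
t: 15.9
tool_pos: [0.4278, -0.044, 0.1859]
orientation: [-1.92, -1.93, -0.517]
force: [-2.1, -2.7, 6.0]
opening: 0.0498
gripper_force: 30.0
```

```bash
sed -i '/^Zc/,$d' d.py
cat >> d.py <<'E'
print((p+R[:,2]*.175).round(4))
P=path(P,p+R[:,2]*.175+[0,0,.22],R,.175,6,0)
Rn=grip(-NY,30,-1); H=NH+.047*NY+np.array([0,0,-.096])
P=path(P,H+[0,0,.16]+.09*NY,Rn,.175,18)
E
python3 d.py
```

```text
[0.4274 0.0438 0.0345]
6 rows shift [18.4, 0.0, -31.7] turn [0.0, 0.0, 0.0] |turn| 0.0 spd 0.42 q [-0.43, -0.27, 1.92, 0.48, 1.72, -0.42]
18 rows shift [0.1, 13.5, 0.4] turn [0.63, -4.79, 2.34] |turn| 5.37 spd 0.37 q [-0.05, 0.63, 1.1, -0.89, 2.01, 0.49]
  tip/wrist mid ([0.506, -0.095, 0.214], [0.59, -0.02, 0.58]) end ([0.549, -0.242, 0.284], [0.76, 0.01, 0.47]) []
```

Emit:
drive_tool(moves=[45,9,0,-15,0,0,0,45,18.4,0,-31.7,0,0,0,45,18.4,0,-31.7,0,0,0,45,18.4,0,-31.7,0,0,0,45,18.4,0,-31.7,0,0,0,45,18.4,0,-31.7,0,0,0,45,9.4,0,-16.7,0,0,0,45,0,0,0,0,0,0])

```text
t: 16.7
tool_pos: [0.4281, -0.044, 0.4078]
orientation: [-1.922, -1.934, -0.52]
force: [0.4, 0.2, -4.0]
opening: 0.0495
gripper_force: 30.0
```

Emit:
drive_tool(moves=[45,0.1,13.5,0.4,0.6,-4.8,2.3,45,0.1,13.5,0.4,0.6,-4.8,2.3,45,0.1,13.5,0.4,0.6,-4.8,2.3,45,0.1,13.5,0.4,0.6,-4.8,2.3,45,0.1,13.5,0.4,0.6,-4.8,2.3,45,0.1,13.5,0.4,0.6,-4.8,2.3,45,0.1,13.5,0.4,0.6,-4.8,2.3,45,0.1,13.5,0.4,0.6,-4.8,2.3])

```text
t: 17.5
tool_pos: [0.5339, -0.0544, 0.391]
orientation: [-2.486, -1.874, 0.35]
force: [0.1, 0.1, -4.5]
opening: 0.0497
gripper_force: 30.0
```

Emit:
drive_tool(moves=[45,0.1,13.5,0.4,0.6,-4.8,2.3,45,0.1,13.5,0.4,0.6,-4.8,2.3,45,0.1,13.5,0.4,0.6,-4.8,2.3,45,0.1,13.5,0.4,0.6,-4.8,2.3,45,0.1,13.5,0.4,0.6,-4.8,2.3,45,0.1,13.5,0.4,0.6,-4.8,2.3,45,0.1,13.5,0.4,0.6,-4.8,2.3,45,0.1,13.5,0.4,0.6,-4.8,2.3])

```text
t: 18.3
tool_pos: [0.6302, -0.1, 0.3747]
orientation: [2.252, 1.217, -1.102]
force: [0.7, -0.8, -5.0]
opening: 0.0499
gripper_force: 30.0
```

Emit:
drive_tool(moves=[45,0.1,13.5,0.4,0.6,-4.8,2.3,45,0.1,13.5,0.4,0.6,-4.8,2.3,45,0,0,0,0,0,0,45,0,0,0,0,0,0])

```text
t: 18.7
tool_pos: [0.6514, -0.1159, 0.3733]
orientation: [2.159, 1.049, -1.246]
force: [-0.1, 0.5, -2.9]
opening: 0.0498
gripper_force: 30.0
```

```bash
cat > e.py <<'E'
from plan import *
s,R,p,_=st(); print(s['force'].round(1),s['opening'])
Rn=grip(-NY,30,-1); H=NH+.047*NY+np.array([0,0,-.096])
delta(H+[0,0,.16]+.09*NY,Rn,.175)
g=p+R[:,2]*.175; print('point local',((g-NH)@np.c_[NX,NY,up]).round(4))
for n in('top','scene'):
    C=cam(n,f'n_{n}.png'); W=pts(C); L=(W-NH)@np.c_[NX,NY,up]; l=(g-NH)@np.c_[NX,NY,up]
    m=(abs(L[...,0]-l[0])<.04)&(abs(L[...,1]-l[1])<.04)
    for a,b in((-.02,.01),(.03,.045),(.044,.056),(.056,.075),(.075,.09),(.09,.102),(.102,.12)):
        kk=m&(L[...,2]-l[2]>a)&(L[...,2]-l[2]<b)
        if kk.sum()>3: print(n,(a,b),kk.sum(),np.percentile(L[kk]-l,[3,50,97],axis=0).round(4).tolist())
E
python3 e.py
```

```text
[-0.1  0.5 -2.9] 0.04981980652209247
t 18.7 shift [-3.4  0.2 -0.6] turn [ 0.7 -0.1  0.5] F [-0.1  0.5 -2.9] q [-0.05  0.62  1.11 -0.89  2.    0.48]
point local [0.002  0.1383 0.0606]
top (-0.02, 0.01) 119 [[-0.0398, -0.0285, -0.0144], [-0.0228, -0.0048, 0.0048], [0.0354, 0.0211, 0.0097]]
top (0.03, 0.045) 136 [[-0.0386, -0.0245, 0.0302], [-0.0206, 0.0305, 0.0335], [0.0378, 0.0394, 0.0443]]
top (0.044, 0.056) 513 [[-0.0237, -0.0283, 0.0457], [-0.0016, -0.0039, 0.0504], [0.0192, 0.0154, 0.054]]
top (0.056, 0.075) 28 [[-0.0249, -0.0136, 0.056], [-0.0191, -0.0055, 0.0586], [0.0195, 0.0064, 0.0742]]
top (0.075, 0.09) 9 [[-0.0247, -0.0076, 0.0787], [-0.0207, -0.0053, 0.0848], [0.019, -0.004, 0.0892]]
top (0.09, 0.102) 7 [[-0.024, -0.0088, 0.0904], [-0.0228, -0.0065, 0.0941], [0.0205, -0.0039, 0.0994]]
top (0.102, 0.12) 80 [[-0.0236, -0.0088, 0.1049], [-0.0017, -0.0064, 0.1109], [0.0208, -0.0042, 0.1146]]
scene (0.03, 0.045) 116 [[-0.0246, 0.0006, 0.0323], [0.0033, 0.0172, 0.04], [0.0236, 0.0231, 0.0446]]
scene (0.044, 0.056) 347 [[-0.023, -0.0224, 0.0446], [-0.0006, 0.0035, 0.0498], [0.0218, 0.0223, 0.0536]]
scene (0.056, 0.075) 36 [[-0.0237, -0.0031, 0.0565], [-0.0, -0.0005, 0.0639], [0.0218, 0.0024, 0.0732]]
scene (0.075, 0.09) 29 [[-0.0241, -0.0029, 0.0756], [0.0173, 0.0001, 0.0822], [0.0217, 0.0028, 0.0893]]
scene (0.09, 0.102) 28 [[-0.0248, -0.0038, 0.0907], [0.0174, -0.0005, 0.0943], [0.0215, 0.0015, 0.1013]]
scene (0.102, 0.12) 75 [[-0.0241, -0.0043, 0.1031], [-0.0011, -0.0016, 0.1097], [0.0208, 0.0024, 0.112]]
```

Emit:
drive_tool(moves=[45,19.5,0,11.2,0.7,0,0.5,45,19.5,0,11.2,0,0,0,45,19.5,0,11.2,0,0,0,45,19.5,0,11.2,0,0,0,45,19.5,0,11.2,0,0,0,45,19.5,0,11.2,0,0,0,45,0,0,0,0,0,0])

```text
t: 19.5
tool_pos: [0.6509, -0.1159, 0.236]
orientation: [2.168, 1.032, -1.256]
force: [-0.3, 0.7, -4.1]
opening: 0.0496
gripper_force: 30.0
```

```bash
cat > f.py <<'E'
from plan import *
s,R,p,_=st(); g=p+R[:,2]*.175; l=(g-NH)@np.c_[NX,NY,up]
print('F',s['force'].round(1),s['opening'],'point',l.round(4),'loop from arm',(l+[-.0015,-.0035,.1065]).round(4),'t',s['t'])
Rn=grip(-NY,30,-1); print('turn err',np.rad2deg(Ro.from_matrix(R.T@Rn).as_rotvec()).round(1))
for n in('top','scene'):
    C=cam(n,f'o_{n}.png'); W=pts(C); L=(W-NH)@np.c_[NX,NY,up]
    m=(abs(L[...,0]-l[0])<.04)&(abs(L[...,1]-l[1])<.035)
    for a,b in((.056,.09),(.102,.12)):
        kk=m&(L[...,2]-l[2]>a)&(L[...,2]-l[2]<b)
        if kk.sum()>3: print(n,(a,b),kk.sum(),np.percentile(L[kk],[3,50,97],axis=0).round(4).tolist())
    m=(C['color'].max(-1)<55)&(abs(L[...,0])<.02)&(L[...,1]>.06)&(L[...,1]<.095)&(abs(L[...,2]-.008)<.015)
    if m.sum(): print('ball',m.sum(),L[m].min(0).round(4),L[m].max(0).round(4))
E
python3 f.py
```

```text
F [-0.3  0.7 -4.1] 0.04964897310430635 point [-0.0008  0.1377 -0.0762] loop from arm [-0.0023  0.1342  0.0303] t 19.5
turn err [-0.1  0.1  0.1]
top (0.056, 0.09) 21 [[-0.0248, 0.1285, -0.0197], [-0.0225, 0.1327, -0.0112], [0.0201, 0.1416, 0.0085]]
top (0.102, 0.12) 63 [[-0.0243, 0.1291, 0.0289], [-0.0031, 0.1315, 0.0344], [0.018, 0.1336, 0.038]]
ball 24 [-0.0047  0.0647  0.0073] [0.0062 0.075  0.0181]
scene (0.056, 0.09) 53 [[-0.0247, 0.1354, -0.0191], [0.017, 0.1378, -0.003], [0.0216, 0.1405, 0.0123]]
scene (0.102, 0.12) 62 [[-0.024, 0.134, 0.027], [-0.0017, 0.1376, 0.0343], [0.02, 0.1409, 0.0382]]
ball 48 [-0.0067  0.0675 -0.0033] [0.0097 0.0835 0.016 ]
```

Emit:
drive_tool(moves=[45,-7.3,2,12.7,0,0,0,45,-7.3,0,12.7,0,0,0,45,-7.3,0,12.7,0,0,0,45,-7.3,0,12.7,0,0,0,45,-7.3,0,12.7,0,0,0,45,-7.3,0,12.7,0,0,0,45,0,0,0,0,0,0])

```text
t: 20.3
tool_pos: [0.5974, -0.1874, 0.2425]
orientation: [2.172, 1.024, -1.248]
force: [0.6, 0.6, -4.5]
opening: 0.0499
gripper_force: 30.0
```

```bash
python3 f.py
```

```text
F [ 0.6  0.6 -4.5] 0.04987791205240656 point [ 0.0032  0.0487 -0.0702] loop from arm [0.0017 0.0452 0.0363] t 20.3
turn err [ 0.  -0.1 -0.4]
top (0.056, 0.09) 207 [[-0.0211, 0.0164, -0.0132], [0.0007, 0.0465, 0.008], [0.021, 0.0747, 0.0164]]
top (0.102, 0.12) 64 [[-0.0213, 0.0402, 0.0358], [-0.0005, 0.0423, 0.0406], [0.0219, 0.0444, 0.0447]]
ball 39 [-0.0061  0.0639  0.0094] [0.0098 0.0753 0.0185]
scene (0.056, 0.09) 147 [[-0.0212, 0.0183, -0.0123], [0.0012, 0.0508, 0.0067], [0.0239, 0.0815, 0.0168]]
scene (0.102, 0.12) 56 [[-0.0211, 0.0446, 0.0327], [0.0013, 0.0493, 0.0383], [0.023, 0.0529, 0.042]]
ball 48 [-0.0069  0.0688 -0.0026] [0.0096 0.0828 0.0156]
```

Emit:
drive_tool(moves=[45,7,0,4,0,0,0,45,7,0,4,0,0,0,45,6,0,3.5,0,0,0,45,1.7,0,1,0,0,0,45,0,0,0,0,0,0])

```text
t: 20.9
tool_pos: [0.5984, -0.1852, 0.2152]
orientation: [2.169, 1.028, -1.25]
force: [0.3, 0.5, -3.7]
opening: 0.0497
gripper_force: 30.0
```

```bash
python3 f.py
```

```text
F [ 0.3  0.5 -3.7] 0.04970002727883429 point [ 0.0027  0.051  -0.0973] loop from arm [0.0012 0.0475 0.0092] t 20.9
turn err [ 0.1 -0.  -0.2]
top (0.056, 0.09) 37 [[-0.022, 0.0305, -0.041], [0.0012, 0.0456, -0.0368], [0.0238, 0.0513, -0.0111]]
top (0.102, 0.12) 209 [[-0.0192, 0.0193, 0.0053], [0.0007, 0.0464, 0.0115], [0.0188, 0.0746, 0.0179]]
ball 35 [-0.0059  0.0646  0.0081] [0.0065 0.0765 0.0199]
scene (0.056, 0.09) 46 [[-0.0217, 0.0468, -0.0396], [0.0194, 0.0506, -0.0233], [0.024, 0.0552, -0.008]]
scene (0.102, 0.12) 120 [[-0.0198, 0.0247, 0.0048], [0.0015, 0.052, 0.0103], [0.0214, 0.0808, 0.0145]]
ball 48 [-0.0069  0.0694 -0.0027] [0.0097 0.0834 0.0155]
```

Emit:
drive_tool(moves=[45,0.9,0,0.5,0,0,0,45,0,0,0,0,0,0])

```text
t: 21.2
tool_pos: [0.5986, -0.1855, 0.2153]
orientation: [2.17, 1.027, -1.248]
force: [0.5, -0.1, -3.9]
opening: 0.0497
gripper_force: 30.0
```

Emit:
drive_tool(moves=[45,0.9,0,0.5,0,0,0,45,0,0,0,0,0,0])

```text
t: 21.4
tool_pos: [0.5986, -0.1856, 0.2145]
orientation: [2.17, 1.027, -1.248]
force: [-0.0, 0.6, -2.1]
opening: 0.0497
gripper_force: 30.0
```

Emit:
drive_tool(moves=[45,0.9,0,0.5,0,0,0,45,0,0,0,0,0,0])

```text
t: 21.6
tool_pos: [0.5988, -0.1856, 0.2141]
orientation: [2.169, 1.025, -1.248]
force: [-0.7, -1.0, 3.6]
opening: 0.0495
gripper_force: 30.0
```

Supported. Release and back out along the tool axis.

Emit:
drive_tool(moves=[51,0,0,0,0,0,0,54,0,0,0,0,0,0,65,0,0,0,0,0,0,75,0,0,0,0,0,0,75,0,0,0,0,0,0])

```text
t: 22.1
tool_pos: [0.5985, -0.1855, 0.213]
orientation: [2.17, 1.027, -1.248]
force: [0.6, -0.2, 0.4]
opening: 0.0729
gripper_force: 0.0
```

Emit:
drive_tool(moves=[75,0,0,-15,0,0,0,75,0,0,-20,0,0,0,75,0,0,-30,0,0,0,75,0,0,-30,0,0,0,75,0,0,-30,0,0,0])

```text
t: 22.6
tool_pos: [0.6676, -0.0998, 0.277]
orientation: [2.17, 1.027, -1.247]
force: [-0.7, -0.1, 0.3]
opening: 0.0751
gripper_force: 0.0
```

```bash
cat > v.py <<'E'
from plan import *
for n in('top','scene'):
    C=cam(n,f'p_{n}.png'); W=pts(C); L=(W-NH)@np.c_[NX,NY,up]
    for a,b in((-.13,-.1),(-.1,-.07),(-.065,-.04),(-.045,-.005),(.008,.02)):
        kk=(abs(L[...,0])<.035)&(L[...,1]>.005)&(L[...,1]<.09)&(L[...,2]>a)&(L[...,2]<b)
        if kk.sum()>3: print(n,(a,b),kk.sum(),np.percentile(L[kk],[3,50,97],axis=0).round(4).tolist())
    if n=='scene': cv2.imwrite('pics/p_c.png',cv2.resize(C['color'][60:260,100:300],None,fx=2.5,fy=2.5)[:,:,::-1])
s,R,p,_=st(); P=(R,p)
E
cat > w.py <<'E'
from v import *
# next: down-pointing tool above service ball, closing along SX
B=SH-.072*np.sin(1.48)*SY+np.array([0,0,.0065])
for sg in(1,-1):
    path.q=robot.read_state()['q']; Rs=goal(sg*SY,-up)
    Q=path(P,p+R[:,2]*.175+up*.15,R,.175,4,0)
    Q=path(Q,B+up*.12,Rs,.17,18); Q=path(Q,B,Rs,.17,4)
E
python3 w.py
```

```text
top (-0.13, -0.1) 66 [[-0.0243, 0.0248, -0.1253], [-0.0185, 0.0556, -0.1114], [0.005, 0.0696, -0.1017]]
top (-0.1, -0.07) 101 [[-0.024, 0.0244, -0.0979], [-0.0182, 0.057, -0.0831], [0.0082, 0.0697, -0.0706]]
top (-0.065, -0.04) 341 [[-0.0231, 0.0223, -0.0597], [-0.0053, 0.0475, -0.048], [0.0219, 0.0674, -0.0422]]
top (-0.045, -0.005) 76 [[-0.0224, 0.0258, -0.045], [-0.003, 0.0455, -0.0425], [0.0237, 0.0652, -0.0094]]
top (0.008, 0.02) 164 [[-0.0186, 0.0183, 0.0083], [0.0006, 0.047, 0.0121], [0.0193, 0.0744, 0.0175]]
scene (-0.13, -0.1) 150 [[-0.0224, 0.0587, -0.126], [0.0026, 0.0707, -0.1117], [0.0251, 0.0775, -0.1003]]
scene (-0.1, -0.07) 192 [[-0.0226, 0.0579, -0.0987], [0.0019, 0.0714, -0.0833], [0.025, 0.0768, -0.0704]]
scene (-0.065, -0.04) 329 [[-0.0217, 0.0296, -0.0635], [0.0016, 0.0576, -0.0503], [0.0239, 0.0751, -0.0449]]
scene (-0.045, -0.005) 73 [[-0.0223, 0.0072, -0.044], [-0.0093, 0.0499, -0.0212], [0.0239, 0.0543, -0.0065]]
scene (0.008, 0.02) 81 [[-0.0183, 0.0079, 0.0084], [0.0018, 0.0526, 0.0106], [0.0191, 0.0799, 0.0147]]
4 rows shift [-32.4, 0.3, -18.9] turn [0.0, 0
[... 687 characters left out ...]
, 5.61] |turn| 6.82 spd 0.75 q [0.25, 0.12, 1.32, 0.04, 1.97, 2.53]
  tip/wrist mid ([0.434, 0.031, 0.346], [0.63, 0.11, 0.66]) end (array([0.552, 0.293, 0.522]), 'NOIK') [(array([0.524, 0.221, 0.514]), 'NOIK'), (array([0.531, 0.245, 0.516]), 'NOIK'), (array([0.541, 0.269, 0.518]), 'NOIK'), (array([0.552, 0.293, 0.522]), 'NOIK')]
4 rows shift [0.0, 0.0, 30.0] turn [0.0, 0.0, 0.0] |turn| 0.0 spd 0.00 q [0.25, 0.12, 1.32, 0.04, 1.97, 2.53]
  tip/wrist mid (array([0.552, 0.293, 0.462]), 'NOIK') end (array([0.552, 0.293, 0.401]), 'NOIK') [(array([0.552, 0.293, 0.492]), 'NOIK'), (array([0.552, 0.293, 0.462]), 'NOIK'), (array([0.552, 0.293, 0.432]), 'NOIK'), (array([0.552, 0.293, 0.401]), 'NOIK')]
```

View pics/p_c.png

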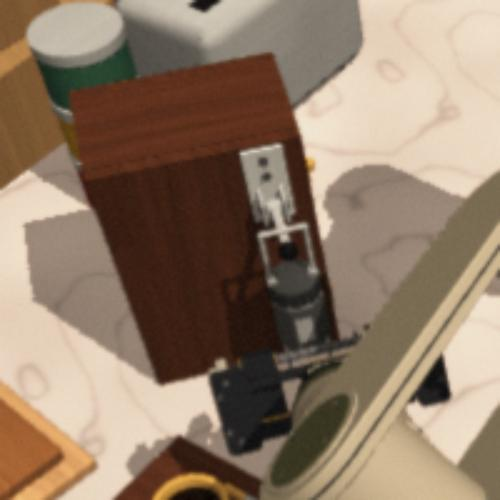

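The canister hangs cap-up on the night hook, with its loop at crop (283,240) behind the ball (288,250), and the gripper is clear. Next is the service hook.

Emit:
drive_tool(moves=[60,-32.4,0,-18.9,0,0,0,60,-32.4,0,-18.9,0,0,0,60,-32.4,0,-18.9,0,0,0,60,-32.4,0,-18.9,0,0,0,60,17.2,-10.9,-15.6,-1.9,2.94,-3.37,60,17.2,-10.9,-15.6,-1.9,2.94,-3.37,60,17.2,-10.9,-15.6,-1.9,2.94,-3.37,60,17.2,-10.9,-15.6,-1.9,2.94,-3.37])

```text
t: 23.5
tool_pos: [0.6801, -0.0004, 0.4056]
orientation: [2.154, 1.447, -1.033]
force: [0.4, -0.3, -1.0]
opening: 0.0598
gripper_force: 0.0
```

Emit:
drive_tool(moves=[60,17.2,-10.9,-15.6,-1.9,2.94,-3.37,60,17.2,-10.9,-15.6,-1.9,2.94,-3.37,60,17.2,-10.9,-15.6,-1.9,2.94,-3.37,60,17.2,-10.9,-15.6,-1.9,2.94,-3.37,60,17.2,-10.9,-15.6,-1.9,2.94,-3.37,60,17.2,-10.9,-15.6,-1.9,2.94,-3.37,60,17.2,-10.9,-15.6,-1.9,2.94,-3.37,60,17.2,-10.9,-15.6,-1.9,2.94,-3.37])

```text
t: 24.3
tool_pos: [0.6367, 0.1935, 0.4408]
orientation: [1.947, 2.215, -0.493]
force: [0.3, -0.4, -0.1]
opening: 0.0599
gripper_force: 0.0
```

Emit:
drive_tool(moves=[60,17.2,-10.9,-15.6,-1.9,2.94,-3.37,60,17.2,-10.9,-15.6,-1.9,2.94,-3.37,60,17.2,-10.9,-15.6,-1.9,2.94,-3.37,60,17.2,-10.9,-15.6,-1.9,2.94,-3.37,60,17.2,-10.9,-15.6,-1.9,2.94,-3.37,60,17.2,-10.9,-15.6,-1.9,2.94,-3.37,60,0,0,0,0,0,0])

```text
t: 25.0
tool_pos: [0.5497, 0.2921, 0.5227]
orientation: [-1.621, -2.686, -0.005]
force: [0.3, -0.6, 0.6]
opening: 0.0599
gripper_force: 0.0
```

```bash
cat > x.py <<'E'
from plan import *
def ball():
  for n in('top','scene'):
    C=cam(n,f'q_{n}.png'); W=pts(C); L=(W-SH)@np.c_[SX,SY,up]
    m=(C['color'].max(-1)<55)&(abs(L[...,0])<.014)&(L[...,1]<.015)&(L[...,1]>-.1)&(L[...,2]>-.006)&(L[...,2]<.09)
    if m.sum(): print('ball',n,m.sum(),np.median(L[m],0).round(4),L[m].min(0).round(4),L[m].max(0).round(4))
E
cat > y.py <<'E'
from x import *
ball()
Rs=goal(SY,-up); B=SH-.072*np.sin(1.48)*SY+np.array([0,0,.0065])
delta(B,Rs,.17)
E
python3 y.py; python3 v.py | head -8
```

```text
ball scene 58 [ 0.0061 -0.066   0.0116] [-0.0042 -0.0722  0.0058] [ 0.0122 -0.0576  0.0172]
t 25.1 shift [  0.9   2.4 117.9] turn [-0.3 -0.1 -0.3] F [ 0.5 -0.5 -0.6] q [ 0.4   0.18  1.23  0.    1.74 -0.08]
top (-0.13, -0.1) 65 [[-0.0241, 0.0244, -0.125], [-0.0185, 0.0554, -0.1121], [0.0029, 0.0695, -0.1018]]
top (-0.1, -0.07) 96 [[-0.0239, 0.024, -0.0981], [-0.0194, 0.0563, -0.0835], [0.0093, 0.0696, -0.0716]]
top (-0.065, -0.04) 336 [[-0.0227, 0.0219, -0.0592], [-0.0052, 0.0472, -0.0482], [0.0216, 0.0676, -0.0431]]
top (-0.045, -0.005) 79 [[-0.0222, 0.0241, -0.0449], [-0.0035, 0.0458, -0.0431], [0.0233, 0.0651, -0.011]]
top (0.008, 0.02) 165 [[-0.0188, 0.0227, 0.0082], [0.0009, 0.0467, 0.0117], [0.0203, 0.075, 0.0173]]
scene (-0.13, -0.1) 159 [[-0.0222, 0.0592, -0.1278], [0.0034, 0.0709, -0.1131], [0.025, 0.0761, -0.1007]]
scene (-0.1, -0.07) 189 [[-0.0225, 0.0591, -0.0983], [0.0016, 0.0709, -0.084], [0.0247, 0.0769, -0.0707]]
scene (-0.065, -0.04) 328 [[-0.0218, 0.0284, -0.0633], [0.0008, 0.0572, -0.0503], [0.0239, 0.0744, -0.0446]]
```

Emit:
drive_tool(moves=[50,0.9,1,40,0,0,0,50,0,0,40,0,0,0,50,0,0,30,0,0,0,50,0,0,8,0,0,0,10,0,0,0,0,0,0,10,0,0,0,0,0,0,10,0,0,0,0,0,0,10,0,0,0,0,0,0], grip_force=15)

```text
t: 26.0
tool_pos: [0.5514, 0.2925, 0.4033]
orientation: [-1.625, -2.683, 0.0]
force: [0.7, -0.5, 0.7]
opening: 0.0227
gripper_force: 0.4
```

Emit:
drive_tool(moves=[10,0,0,0,0,0,0,10,0,0,0,0,0,0])

```text
t: 26.2
tool_pos: [0.5524, 0.2931, 0.4038]
orientation: [-1.627, -2.686, -0.007]
force: [10.9, 5.4, -1.6]
opening: 0.017
gripper_force: 15.0
```

```bash
python3 y.py; python3 -c "
import numpy as np
t=1.48-np.arange(0,9)*.17; y=72*np.sin(t); z=72*np.cos(t); print(np.c_[t,-np.diff(y,append=0),np.diff(z,append=0)].round(1))"
```

```text
ball scene 6 [-0.0066 -0.0882  0.0856] [-0.0074 -0.0997  0.0121] [-0.0032 -0.0724  0.0896]
t 26.3 shift [-0.4 -0.5  2.2] turn [ 0.2 -0.2 -0.2] F [10.4  5.2 -1. ] q [ 0.4   0.2   1.42  0.    1.53 -0.08]
[[  1.5   2.1  12. ]
 [  1.3   4.1  11.5]
 [  1.1   6.   10.6]
 [  1.    7.7   9.5]
 [  0.8   9.2   8. ]
 [  0.6  10.5   6.3]
 [  0.5  11.4   4.5]
 [  0.3  12.    2.5]
 [  0.1   8.6 -71.5]]
```

Emit:
drive_tool(moves=[10,2.1,1,-12,0,0,0,10,4.1,0,-11.5,0,0,0,10,6,0,-10.6,0,0,0,10,7.7,0,-9.5,0,0,0,10,9.2,0,-8,0,0,0,10,10.5,0,-6.3,0,0,0,10,11.4,0,-4.5,0,0,0,10,12,0,-2.5,0,0,0])

```text
t: 27.1
tool_pos: [0.524, 0.3488, 0.4694]
orientation: [-1.628, -2.685, -0.004]
force: [7.5, 0.0, 2.7]
opening: 0.0167
gripper_force: 15.0
```

Emit:
drive_tool(moves=[10,8,0,0,0,0,0,10,3,0,0,0,0,0,10,0,0,0,0,0,0])

```text
t: 27.4
tool_pos: [0.5185, 0.3591, 0.4701]
orientation: [-1.626, -2.686, -0.006]
force: [4.1, 1.9, 7.7]
opening: 0.0168
gripper_force: 15.0
```

Run:
```python
from x import *
ball(); s,R,p,_=st(); print(s['force'].round(1),s['opening'],((p+R[:,2]*.167-SH)@np.c_[SX,SY,up]).round(4))
```

```text
ball scene 35 [-0.0042 -0.0008  0.0758] [-0.0071 -0.0036  0.0617] [0.0085 0.0027 0.0858]
[3.7 2.3 7.4] 0.016606271177857256 [0.0017 0.0033 0.0781]
```

Emit:
drive_tool(moves=[40,0,0,0,0,0,0,40,0,0,0,0,0,0,40,0,0,0,0,0,0,40,0,0,-30,0,0,0,20,0,0,-30,0,0,0,0,-30,0,0,0,0,0,0,-25,0,0,0,0,0,0,0,0,0,0,0,0])

```text
t: 28.3
tool_pos: [0.545, 0.3073, 0.5259]
orientation: [-1.628, -2.68, 0.006]
force: [0.4, 0.3, 0.6]
opening: 0.0126
gripper_force: 0.0
```

Run:
```python
from x import *
ball(); s,R,p,_=st(); print(s['force'].round(1),s['opening'],((p+R[:,2]*.186-SH)@np.c_[SX,SY,up]).round(4)); delta(SH-.045*SY+[0,0,.066],goal(SY,-up),.186)
```

```text
ball scene 70 [0.0074 0.0041 0.0763] [-0.0016 -0.0029  0.0679] [0.0132 0.0128 0.0818]
[ 0.2  0.5 -0.8] 0.004717908192525762 [-0.0007 -0.0522  0.1146]
t 28.4 shift [ 7.8 -0.3 48.7] turn [-0.4 -0.3 -0.3] F [ 0.2  0.5 -0.8] q [ 0.43  0.19  1.21  0.    1.75 -0.05]
```

Emit:
drive_tool(moves=[0,0,0,30,0,0,0,0,0,0,18,0,0,0,0,12,0,0,0,0,0,0,12,0,0,0,0,0,0,6,0,0,0,0,0,0,6,0,0,0,0,0,0,0,0,0,0,0,0])

```text
t: 29.1
tool_pos: [0.5264, 0.3427, 0.4796]
orientation: [-1.623, -2.684, 0.002]
force: [0.9, 0.0, 0.4]
opening: 0.0006
gripper_force: 0.0
```

Run:
```python
from x import *
ball(); s,R,p,_=st(); print(s['force'].round(1),s['force']@SY,((p+R[:,2]*.186-SH)@np.c_[SX,SY,up]).round(4))
```

```text
[-0.2 -0.7 -0.4] -0.5788912206685719 [-0.0003 -0.0156  0.068 ]
```

Tip is at −15.6 mm, no load yet. Push a little more.

Emit:
drive_tool(moves=[0,2,0,0,0,0,0,0,2,0,0,0,0,0,0,0,0,0,0,0,0])

```text
t: 29.5
tool_pos: [0.5251, 0.345, 0.4784]
orientation: [-1.625, -2.682, 0.004]
force: [0.5, 0.5, 0.0]
opening: 0.0008
gripper_force: 0.3
```

Emit:
drive_tool(moves=[0,2,0,0,0,0,0,0,0,0,0,0,0,0])

```text
t: 29.7
tool_pos: [0.5246, 0.346, 0.4785]
orientation: [-1.627, -2.682, 0.006]
force: [1.4, -5.3, 1.0]
opening: 0.0008
gripper_force: 2.9
```

Emit:
drive_tool(moves=[0,-20,0,0,0,0,0,0,-30,0,0,0,0,0,0,0,0,-40,0,0,0,0,0,0,-40,0,0,0,0,-50,0,0,0,0,0,0,-50,0,0,0,0,0,0,0,0,0,0,0])

```text
invalid input at $.moves: expected a multiple of 7 numbers
```

```bash
python3 - <<'E'
from x import *
ball()
c=cam('scene','fin.png')
E
python3 v.py | grep -v rows
```

```text
top (-0.13, -0.1) 63 [[-0.024, 0.0243, -0.1242], [-0.0189, 0.055, -0.112], [0.0028, 0.0695, -0.1004]]
top (-0.1, -0.07) 104 [[-0.0238, 0.0246, -0.0985], [-0.019, 0.057, -0.0828], [0.0095, 0.0696, -0.0706]]
top (-0.065, -0.04) 336 [[-0.0228, 0.0223, -0.0604], [-0.0055, 0.0474, -0.0483], [0.0215, 0.0675, -0.0422]]
top (-0.045, -0.005) 76 [[-0.0219, 0.0265, -0.0449], [-0.0065, 0.0453, -0.0426], [0.0233, 0.0633, -0.0101]]
top (0.008, 0.02) 162 [[-0.0176, 0.0278, 0.0082], [0.0005, 0.0487, 0.0121], [0.0203, 0.0752, 0.0177]]
scene (-0.13, -0.1) 159 [[-0.0222, 0.0582, -0.1271], [0.0027, 0.0708, -0.1131], [0.0249, 0.0769, -0.1006]]
scene (-0.1, -0.07) 190 [[-0.0227, 0.0576, -0.0987], [0.0021, 0.0709, -0.0839], [0.0252, 0.0767, -0.0709]]
scene (-0.065, -0.04) 334 [[-0.0215, 0.0293, -0.0639], [0.0015, 0.0576, -0.0501], [0.0241, 0.075, -0.0447]]
scene (-0.045, -0.005) 77 [[-0.0221, 0.0061, -0.0448], [-0.0036, 0.05, -0.0213], [0.0239, 0.0535, -0.0063]]
scene (0.008, 0.02) 75 [[-0.0172, 0.0068, 0.0083], [0.0017, 0.0526, 0.0109], [0.0202, 0.0812, 0.0144]]
```

View pics/fin.png

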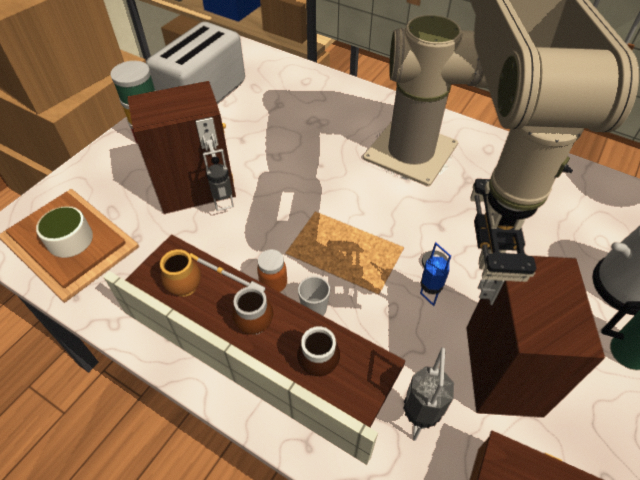

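The picture shows the canister on the night hook at (217,180), the bystanders in place, and the fingers still against the service hook (490,290). The retreat was refused because I miscounted the numbers, so I'll send it again.

Emit:
drive_tool(moves=[0,-20,0,0,0,0,0,0,-30,0,0,0,0,0,0,0,0,-40,0,0,0,0,0,0,-40,0,0,0,0,-40,0,0,0,0,0,0,-40,0,0,0,0,0,0,0,0,0,0,0,0])

```text
t: 30.65
tool_pos: [0.5866, 0.2279, 0.5576]
orientation: [-1.631, -2.679, 0.006]
force: [0.5, 0.1, -0.3]
opening: 0.0005
gripper_force: 0.0
```

Run:
```python
from x import *
ball(); s,R,p,_=st(); print(s['t'],s['force'].round(1),p.round(3))
c=cam('scene'); W=pts(c); L=(W-SH)@np.c_[SX,SY,up]
for q in(0,.15): print(q,proj(c,[SH+.072*(up*np.cos(q)-SY*np.sin(q))]).round(1))
m=(c['color'].max(-1)<45); m[:250]=0;m[300:]=0;m[:,:475]=0;m[:,515:]=0
v,u=np.nonzero(m); print('dark px',len(u),u.mean(),v.mean())
```

```text
ball scene 65 [0.008  0.0067 0.0764] [-0.0013 -0.0002  0.0665] [0.0134 0.0148 0.082 ]
30.75 [ 0.3 -0.2 -0.3] [0.585 0.231 0.557]
0 [[489.3 264.3]]
0.15 [[483.1 264.2]]
dark px 228 499.32894736842104 283.3421052631579
```

```bash
python3 -c "
from plant import robot
print(robot.close_job())"
```

```text
the job is handed in; nothing more can be done
None
```

The job is handed in after about 31 s of the 72 s allowed: by my last measurements the canister hangs cap-up and still on the lowered night hook, the service hook is folded flat, and the bystanders look undisturbed, but the hand-in returned no verdict.

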